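# Close the oil filler of a rocker cover

## Task

Close the tilted oil filler on the aluminium rocker cover: take the large grey cap with the grip bar, set it on the neck with its bar level so that it rests on top of the thread, turn it backwards (anticlockwise) until the thread drops into place, then screw it down clockwise until it stops, and let go. Leave the other parts on the bench where they lie.

Things in the scene. Friction and masses are not known exactly. Their poses are not given: they have to be found in the camera images.
- cap: Loose grey plastic filler cap, about 90 g, lying rim down on the bench. Round body 62 mm across, 30 mm tall, open below; on top a grip bar 56 long x 14 wide x 25 mm tall, 55 mm tall in all. Origin: centre of the lower rim; z up the cap's axis through the bar, x along the bar. Inside is a central plug 27 mm across, as deep as the rim, tapered over its last 6 mm.
- cap_lug (a point): One of the cap's two thread lugs, inside its lower rim under the ends of the bar (this one at +x; the cap is the same after a half turn). Each is 10 mm wide, 4 mm thick and reaches in to 22 mm from the axis. The point is the lug's middle.
- neck: Fixed aluminium filler neck, a tube 40 mm outside, bore 29 to 30 mm, leaning 30 degrees from vertical, with a two-start right-hand thread outside (52 mm across). Origin: centre of its open upper rim, 124 mm above the bench; z outward along its axis, y level (across the lean), x in the plane of the lean. The cap's z below means the cap origin along this z; bar angles are seen from above the cap.
- thread_crest (a point): Highest crest of one thread ridge, 12 mm below the rim, 25 mm from the axis; the other start is half a turn round. With its bar along neck y the cap rests on the ridges at cap z = -13.5 mm, and rises to -12 mm as it is turned anticlockwise to the crest. Turned clockwise on top of the ridges it only runs against a stop.
- thread_gap (a point): Middle of one of the two gaps where the lugs drop in: bar 50 degrees anticlockwise from neck y (give or take 9; a wall stops the turn beyond). There the cap drops to cap z = -20 mm. The point lies on the groove's floor.
- thread_end (a point): Where a lug's middle ends when the cap is home. From the gap the lugs run clockwise under the ridges, the cap sinking 0.055 mm per degree with 1.5 mm axial play, to a wall after 80 degrees: bar 30 degrees clockwise from neck y, cap z = -24 mm.
- cover: Fixed aluminium rocker cover, 170 x 310 mm flange on two timber rests, top 76 mm above the bench; origin under its centre on the bench, long side along its y. The neck stands on it at its +y half and leans towards its -x side.
- small_cap: bystander: small plain grey cap without a bar, 42 mm across, 26 mm tall, knurled edge; origin at the centre of its underside
- oil_filter: bystander: white oil filter cartridge, 76 mm across, 88 mm tall, standing; origin at the centre of its underside
- spanner: bystander: steel spanner lying flat, 190 mm long; origin within its length, on its underside
- screwdriver: bystander: black-handled screwdriver lying flat, 200 mm long; origin within its length, on its underside
- socket: bystander: steel socket, 30 mm across, 38 mm tall, standing; origin at the centre of its underside
- plug_box: bystander: cardboard carton 95 x 55 x 30 mm; origin at the centre of its underside
- bearing: bystander: steel bearing ring 56 mm across, 18 mm tall; origin at the centre of its underside

How it is judged:
On the way, in this order (a step that is already met when the one before it is completed fails the run):
1. the cap sits on the neck with its bar level, resting on top of the thread (cap origin 10.5 to 16 mm below the rim, on the axis within 3 mm each way, bar within 26 degrees of level) (x of cap in the frame of neck between -0.003 and 0.003 m and y of cap in the frame of neck between -0.003 and 0.003 m and z of cap in the frame of neck between -0.016 and -0.0105 m and angle between the x axis of cap and the y axis of neck, either way round below 0.45 rad), for 0.2 s.
2. turned backwards, the cap has dropped into the thread (origin more than 18.7 mm below the rim, bar 34 to 66 degrees from level) (x of cap in the frame of neck between -0.003 and 0.003 m and y of cap in the frame of neck between -0.003 and 0.003 m and z of cap in the frame of neck below -0.0187 m and angle between the x axis of cap and the y axis of neck, either way round between 0.6 and 1.15 rad), for 0.1 s.
At the end, for the whole second after the job is handed in: The cap is screwed home on the neck and at rest: its origin more than 22.8 mm below the neck's rim and within 3 mm of its axis each way, coaxial within 7 degrees, the bar 19 to 41 degrees from level (home is 30) (x of cap in the frame of neck between -0.003 and 0.003 m and y of cap in the frame of neck between -0.003 and 0.003 m and z of cap in the frame of neck below -0.0228 m and angle between the z axis of cap and the z axis of neck, either way round below 0.12 rad and angle between the x axis of cap and the y axis of neck, either way round between 0.33 and 0.72 rad and linear speed of cap below 0.01 m/s); the robot touches nothing.
It fails at once if another part on the bench is shifted by more than 30 mm (distance of any of small_cap, oil_filter, spanner, screwdriver, socket, plug_box, bearing from where it was at the start of the episode above 0.03 m).
It also fails if it takes over 45 s, if anything falls off the work surface, if the arm or the gripper's body presses on something with over 40 N, if the wrist force passes 120 N, or if a joint passes its speed limit or range.

## Robot

A 6-joint arm with a two-finger parallel gripper is mounted at the origin on the work surface. World frame = base frame: x ahead of the robot, y to its left, z up, the work surface at z = 0. Lengths are in m, angles in rad, forces in N, time in s.
With the tool pointing down it reaches from about 0.25 to 0.725 m from the base axis. Payload 4 kg.
Tool frame: the origin (TCP) lies between the finger pads; the fingertips stand 19 mm ahead of it and the grasp point (between the pads) is the TCP; y points along the fingers, x is the direction in which the jaws open and shut, and the axes are right-handed (so a half turn about y gives the same grasp; the last joint's range is limited). The gripper opens to 85 mm and grips with 20 to 120 N. Pads are 22 mm wide; open, the fingers measure 114 mm over their backs; the gripper's body (76 mm by 85 mm) begins 54 mm behind the grasp point. The pads swing forward as they close: fully open they stand 13 mm farther back than shut.
Start: joints at [1.268, 0.241, 0.005, 1.335, 0, 1.571], TCP at [0.149, 0.477, 0.25] pointing down, gripper open.
Joint ranges: [-2.72, 2.72], [-1.05, 1.87], [-1.09, 1.28], [-1.99, 2.15], [-1.42, 1.44], [-3.14, 3.14]. Speed limits (rad/s): [2.79, 2.79, 3.14, 3.14, 3.14, 3.14].

## Interface

Orientations are given as a rotation vector (axis times angle).
In Python, from bench import monitor, vision, order gives the robot as it stands.
- The arm moves only by the tool servo_tool, never from a script. Its argument "rows" is a list that holds one entry, the list of rows, each a list of 5 numbers: the opening, from 0 (shut) to 1 (fully open), then the shift along the tool's x, y, z scaled (see below), then the turn about the tool's y scaled (see below). In form: [[[jaw, x, y, z, roll], ...]]. A call has exactly 10 rows; each row is the pose to reach, as a shift and turn from the pose commanded when the call began, along the tool's axes at that moment; what a row does not reach only later rows make up. The controller multiplies each number of a shift by 40 cm and each number of a turn by 60 degrees. A row lasts 1/12 s, in which the tool goes at most 41.7 mm and 7.16 degrees, less where a joint would pass 70% of its speed; a pose out of reach is approached as far as the arm can. A call with a number of a shift or a turn outside -1 to 1 is refused whole. A call with a gripper value outside its range is refused whole. The fingers move at their own pace and stop on an object; "squeeze" is the grip in N (left out, the last holds). Time passes only in rows, so rows that repeat a pose let the fingers close, or fill a call up. It gives the time, the measured TCP pose, the force and the opening at its end, in the units of the state.
- monitor.state(): the state, without advancing time (a new reading comes with each control period).
- vision.capture(name): name is "side" or "top"; returns a dict with "image" (400x640x3 uint8, blue, green, red), "range_z" (400x640 float32, m along the optical axis (not along the pixel's ray), 0 where there is no reading), "intrinsics" (3x3 intrinsics, pixels), "world_from_camera" (4x4, takes a point from camera to world coordinates). Camera axes: x right, y down, z forward; pixel columns grow to the right and rows downward; lengths in m; the calibration is good to about 2 mm. A picture is of the moment at which its call begins.
- order.hand_in(): hands the job in, once; it reports no verdict.
The state is a dict: "time_s": time; "q": joint angles; "qd": joint speeds; "tau": joint torques, N m; "ee_pos": TCP position; "ee_rot": TCP orientation; "wrist_force": force on the tool from outside, world axes, zero at the start; "torque": the same for the moment, N m; "gripper_width": finger opening in m.
Only numpy, scipy, OpenCV 4.12 (cv2) and the standard library are available. Lean on these libraries where they do the work, as an engineer would, in place of code of your own. Each camera call takes 0.05 s, during which the arm holds its last target. There are 200 camera calls.

## Working session

There is one attempt and no reset: what is moved stays moved. The work goes in short steps, Python scripts to look and compute and a tool call to move; the robot and the scene stay as the last step left them, time stands still between calls to the robot, and variables do not carry over. Pictures are saved under pics/ and viewed, about 8 in all and at most 12, crops included, and the job is handed in when it is done.

Besides the shell and the picture viewer there is one more tool, called as name([rows], argument=value, ...), one row to a line, values as JSON. servo_tool: Moves the arm, as the interface text tells. Shifts and turns lie within -1 to 1; 1 stands for 40 cm of shift or 60 degrees of turn. Its arguments: {"type":"object","properties":{"rows":{"type":"array","items":{"type":"array","items":{"type":"array","items":{"type":"number"}}}},"squeeze":{"type":"number"}},"required":["rows"]}

```bash
ls; mkdir -p pics; python3 - <<'E'
from bench import monitor, vision
import cv2,numpy as np,pickle
print(monitor.state())
d={}
for n in("side","top"):
    c=vision.capture(n); d[n]=c; cv2.imwrite(f"pics/{n}0.png",c["image"])
    print(n,c["intrinsics"],c["world_from_camera"].round(3))
pickle.dump(d,open("d0.pkl","wb"))
E
```

```text
pics
{'time_s': 0.0, 'q': array([1.26802472e+00, 2.41449366e-01, 3.69381462e-03, 1.33516717e+00,
       6.99075611e-06, 1.57079883e+00]), 'qd': array([ 6.15222495e-04,  7.67470373e-04,  7.95903745e-05, -8.13645971e-05,
        7.15396241e-04,  5.90939777e-04]), 'tau': array([-1.05045465e-04, -3.72322476e+01,  2.52406132e+01,  1.68596936e-02,
        1.43644647e-04,  1.02107347e-06]), 'ee_pos': array([0.14890443, 0.47669048, 0.24938312]), 'ee_rot': array([-1.33864243, -0.98208097,  0.98493211]), 'wrist_force': array([-0.57337942, -0.67068079, -0.5371095 ]), 'torque': array([ 0.03949254,  0.03137257, -0.02514291]), 'gripper_width': 0.0852203827056531}
side [[441.50473086   0.         315.69837459]
 [  0.         441.50473086 200.71691449]
 [  0.           0.           1.        ]] [[ 0.995 -0.084  0.058  0.461]
 [-0.101 -0.754  0.649 -0.85 ]
 [-0.011 -0.652 -0.758  1.094]
 [ 0.     0.     0.     1.   ]]
top [[384.51018748   0.         319.6089751 ]
 [  0.         384.51018748 203.22089916]
 [  0.           0.           1.        ]] [[ 1.000e-03 -9.900e-01  1.390e-01  3.590e-01]
 [-1.000e+00 -1.000e-03 -0.000e+00 -1.200e-02]
 [ 1.000e-03 -1.390e-01 -9.900e-01  1.204e+00]
 [ 0.000e+00  0.000e+00  0.000e+00  1.000e+00]]
```

View pics/side0.png

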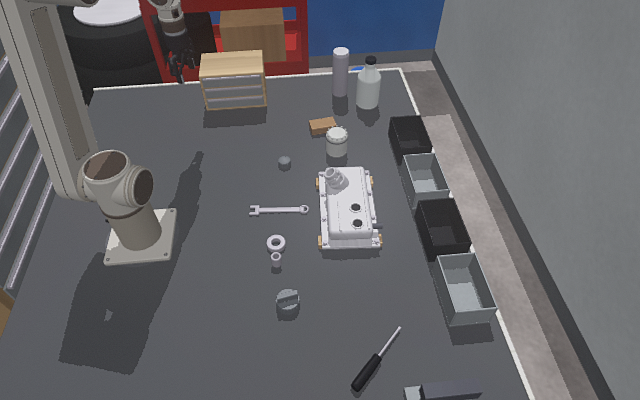

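View pics/top0.png

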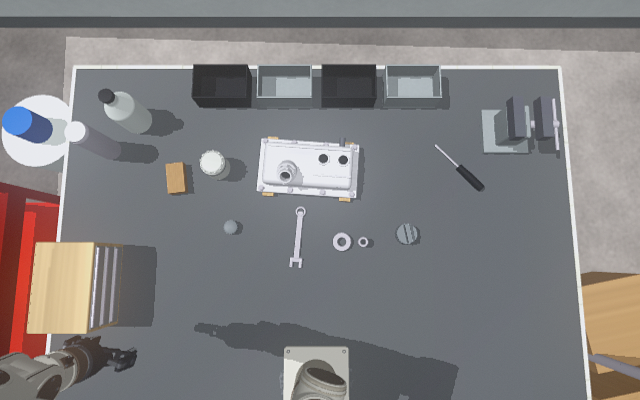

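Side view: cap at about (288,303), neck at about (335,178). Top view: cap at about (407,234), neck at about (286,172). Next come the close-up crops and the depth measurements.

```bash
cat > h.py <<'E'
import numpy as np,cv2
def cloud(c):
    z=c["range_z"];v,u=np.indices(z.shape);K=c["intrinsics"]
    P=np.stack([(u-K[0,2])/K[0,0]*z,(v-K[1,2])/K[1,1]*z,z],-1)
    T=c["world_from_camera"];W=P@T[:3,:3].T+T[:3,3];W[z==0]=np.nan;return W
def crop(c,u,v,r=32,s=9):
    return cv2.resize(c["image"][v-r:v+r,u-r:u+r],None,fx=s,fy=s,interpolation=cv2.INTER_CUBIC)
def onplane(c,u,v,h):
    K=c["intrinsics"];T=c["world_from_camera"]
    d=T[:3,:3]@np.array([(u-K[0,2])/K[0,0],(v-K[1,2])/K[1,1],1]);o=T[:3,3]
    return o+d*(h-o[2])/d[2]
E
python3 - <<'E'
import pickle;from h import *
d=pickle.load(open("d0.pkl","rb"))
s,t=d["side"],d["top"]
im=np.vstack([np.hstack([crop(s,335,182,s=6,r=32),crop(t,286,172,s=6)]),np.hstack([crop(s,288,303,s=6,r=32),crop(t,407,234,s=6)])])
im=cv2.resize(im,(600,600),interpolation=cv2.INTER_AREA);cv2.imwrite("pics/crops.png",im)
for n,c,(u,v) in(("side",s,(288,303)),("top",t,(407,234))):
    W=cloud(c)[v-25:v+25,u-25:u+25].reshape(-1,3)
    for lo,hi in((.02,.035),(.045,.065)):
        Q=W[(W[:,2]>lo)&(W[:,2]<hi)];
        if len(Q)<5:print(n,len(Q));continue
        r=cv2.minAreaRect((Q[:,:2]*1000).astype(np.float32))
        w,vv=np.linalg.eigh(np.cov(Q[:,:2].T))
        print(n,lo,len(Q),Q.mean(0).round(4),np.median(Q[:,2]).round(4),r,np.degrees(np.arctan2(vv[1,1],vv[0,1])).round(1),np.sqrt(w)*1e3)
# cover
for n,c,(u,v) in(("side",s,(348,210)),("top",t,(308,168))):
    W=cloud(c)[v-60:v+60,u-70:u+70].reshape(-1,3)
    m=(W[:,0]>.3)&(W[:,0]<.65)&(W[:,1]>-.25)&(W[:,1]<.25)
    W=W[m]
    print(n,"zhist",np.histogram(W[:,2],bins=np.arange(-.01,.16,.01)))
    Q=W[W[:,2]>.09];print("high",Q.mean(0),Q.max(0),Q.min(0),len(Q))
    Q=W[(W[:,2]>.015)&(W[:,2]<.09)];print(cv2.minAreaRect((Q[:,:2]*1000).astype(np.float32)))
E
```

```text
side 0.02 243 [ 0.4319 -0.2852  0.0304] 0.0312 ((428.9102783203125, -276.16839599609375), (58.89680099487305, 63.6112174987793), 37.414920806884766) 109.8 [15.85799383 17.31265706]
side 0.045 139 [ 0.4309 -0.277   0.0552] 0.0561 ((431.28509521484375, -276.2915344238281), (55.42877960205078, 17.74285316467285), 10.992545127868652) -169.7 [ 4.73498093 16.13940718]
top 0.02 215 [ 0.4296 -0.2746  0.03  ] 0.0303 ((429.7925720214844, -276.8219909667969), (61.138328552246094, 60.46533966064453), 0.3746339678764343) 101.4 [15.2657272  19.07205517]
top 0.045 100 [ 0.4306 -0.2769  0.0552] 0.0554 ((430.9022521972656, -277.42791748046875), (55.059749603271484, 14.30323600769043), 9.996655464172363) -168.7 [ 4.42491421 16.12900373]
side zhist (array([1180, 3853,  155,  177,  706,   72,   71,  123, 1093,  303,   67,
         83,   85,   60,   20,    0]), array([-0.01,  0.  ,  0.01,  0.02,  0.03,  0.04,  0.05,  0.06,  0.07,
        0.08,  0.09,  0.1 ,  0.11,  0.12,  0.13,  0.14,  0.15]))
high [0.60346942 0.08208463 0.11111274] [0.64124146 0.11055386 0.13790472] [0.56941652 0.05882258 0.09010336] 315
((538.8853759765625, 42.77342224121094), (405.4922790527344, 236.59922790527344), 87.37548828125)
top zhist (array([2532, 3094,   58,  231,  810,   43,   55,  149, 1723,  156,  117,
         61,   91,   56,   19,    0]), array([-0.01,  0.  ,  0.01,  0.02,  0.03,  0.04,  0.05,  0.06,  0.07,
        0.08,  0.09,  0.1 ,  0.11,  0.12,  0.13,  0.14,  0.15]))
high [0.60383641 0.08530007 0.10937484] [0.63916631 0.11330522 0.13525974] [0.56983679 0.05688363 0.09025712] 344
((598.9118041992188, 27.154388427734375), (309.9405517578125, 118.39295196533203), 86.39086151123047)
```

View pics/crops.png

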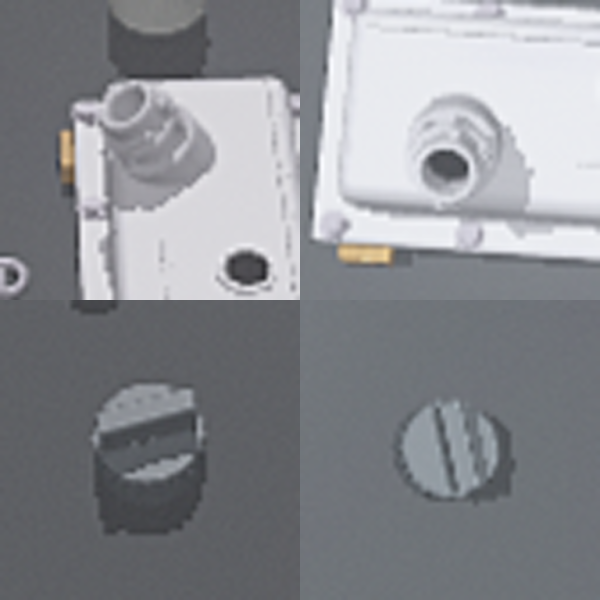

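The cap lies flat at about (0.431, -0.277), with its bar at about +10.5° from world x. Next I measure the neck rim and cover yaw.

```bash
python3 - <<'E'
import pickle;from h import *
d=pickle.load(open("d0.pkl","rb"))
for n in("side","top"):
    c=d[n];W=cloud(c).reshape(-1,3)
    m=(W[:,0]>.48)&(W[:,0]<.76)&(W[:,1]>-.25)&(W[:,1]<.25)
    W=W[m]
    for lo,hi in((.028,.05),(.066,.086),(.028,.09)):
        Q=W[(W[:,2]>lo)&(W[:,2]<hi)];print(n,lo,len(Q),np.median(Q[:,2]),cv2.minAreaRect((Q[:,:2]*1000).astype(np.float32)))
    for yaw in(-3,-4.5,-6):
        y=np.radians(yaw);a=np.array([-.5*np.cos(y),-.5*np.sin(y),.866])
        ey=np.array([-np.sin(y),np.cos(y),0]);ex=np.cross(ey,a)
        Q=W[W[:,2]>.1];cc=np.array([.585,.085,.124])
        h=Q@a;
        # rim plane offset: upper end of axial histogram
        hm=np.percentile(h,96);
        for k in range(8):
            sel=Q[(abs(Q@a-hm)<.004)]
            hm=np.median(sel@a)
        x,yy=sel@ex,sel@ey
        S=np.c_[x,yy,np.ones(len(x))];
        (cx,cy),r=cv2.minEnclosingCircle((np.c_[x,yy]*1000).astype(np.float32))
        C=ex*cx/1e3+ey*cy/1e3+a*hm
        print(n,yaw,len(sel),"hm",hm,"rim c",C.round(4),"r",r,"mean",(ex*x.mean()+ey*yy.mean()+a*hm).round(4))
E
```

```text
side 0.028 1278 0.03387948935476848 ((636.065185546875, 27.212509155273438), (314.593994140625, 169.9879150390625), 85.96200561523438)
side 0.066 2480 0.07753534396108408 ((650.3347778320312, 23.594528198242188), (271.1558837890625, 158.72598266601562), 86.04578399658203)
side 0.028 4022 0.07497042281785493 ((640.98583984375, 26.865158081054688), (314.593994140625, 179.85357666015625), 85.96200561523438)
side -3 63 hm -0.18414018369727767 rim c [0.5901 0.0892 0.1249] r 23.23806381225586 mean [0.5899 0.0891 0.1248]
side -4.5 62 hm -0.18234342239035045 rim c [0.5915 0.0911 0.1258] r 22.256412506103516 mean [0.5898 0.0895 0.1249]
side -6 62 hm -0.18056307365754853 rim c [0.5915 0.0912 0.1257] r 22.258243560791016 mean [0.5898 0.0894 0.1248]
top 0.028 1437 0.0327370527847175 ((635.9550170898438, 24.476898193359375), (309.73480224609375, 170.989501953125), 85.85530853271484)
top 0.066 3281 0.07631349845264279 ((646.844482421875, 23.626480102539062), (269.3144226074219, 152.7112579345703), 86.80768585205078)
top 0.028 4904 0.07453750759007127 ((640.386962890625, 24.173797607421875), (309.9192199707031, 179.42672729492188), 85.97891998291016)
top -3 70 hm -0.1843256624322403 rim c [0.59   0.088  0.1247] r 21.02689552307129 mean [0.5893 0.0875 0.1243]
top -4.5 70 hm -0.18274003237118513 rim c [0.59   0.0881 0.1246] r 21.026613235473633 mean [0.5893 0.0875 0.1242]
top -6 70 hm -0.18085077282241896 rim c [0.59   0.0881 0.1247] r 21.025541305541992 mean [0.5893 0.0875 0.1243]
```

```bash
cat >> h.py <<'E'
from scipy.spatial.transform import Rotation as R
from bench import monitor
PSI=np.radians(-4.05);NA=np.array([-.5*np.cos(PSI),-.5*np.sin(PSI),3**.5/2])
NY=np.array([-np.sin(PSI),np.cos(PSI),0]);NX=np.cross(NY,NA);NC=np.array([.5897,.0884,.124])
def go(target,yaw=None,s=None):
    "print shift numbers (units 0.4 m / 60 deg) to world target and yaw of tool x (deg, mod 180)"
    s=s or monitor.state();M=R.from_rotvec(s["ee_rot"]).as_matrix()
    cur=np.degrees(np.arctan2(M[1,0],M[0,0]))
    dy=0 if yaw is None else (yaw-cur+90)%180-90
    sg=np.sign(M[2,1])  # y down => roll sign flips
    print("t",round(s["time_s"],2),"pos",s["ee_pos"].round(4),"yaw",cur.round(1),"axisdown",M[:,1].round(3),"F",s["wrist_force"].round(1),"w",round(s["gripper_width"],4),"q6",s["q"][5].round(2))
    print("  shift",(M.T@(np.array(target)-s["ee_pos"])/.4).round(4),"roll",round(sg*dy/60,4))
E
python3 -c "
from h import *
go([.431,-.277,.16],10.5)"
```

```text
t 0.1 pos [0.1489 0.4768 0.2495] yaw 72.6 axisdown [-0.001 -0.002 -1.   ] F [-0.4  0.2  0.4] w 0.0854 q6 1.57
  shift [-1.5879  0.2267 -1.235 ] roll 1.0358
```

servo_tool([
  [[1, -0.79, 0.05, -0.62, 0.5], [1, -0.79, 0.05, -0.62, 0.5], [1, -0.79, 0.05, -0.62, 0.5], [1, -0.79, 0.05, -0.62, 0.5], [1, -0.79, 0.05, -0.62, 0.5], [1, -0.79, 0.05, -0.62, 0.5], [1, -0.79, 0.05, -0.62, 0.5], [1, -0.79, 0.05, -0.62, 0.5], [1, -0.79, 0.05, -0.62, 0.5], [1, -0.79, 0.05, -0.62, 0.5]],
], squeeze=20)

```text
time_s: 0.93
ee_pos: [0.2915, 0.0988, 0.2301]
ee_rot: [-1.493, -0.581, 0.581]
wrist_force: [0.9, 1.0, 0.1]
gripper_width: 0.0857
```

```bash
python3 -c "
from h import *
go([.431,-.277,.12],10.5)"
```

```text
t 0.93 pos [0.2915 0.0988 0.2301] yaw 42.5 axisdown [ 0.    -0.001 -1.   ] F [0.9 1.  0.1] w 0.0857 q6 1.16
  shift [-0.3781  0.2761 -0.9279] roll 0.534
```

servo_tool([
  [[1, -0.378, 0.276, -0.928, 0.534], [1, -0.378, 0.276, -0.928, 0.534], [1, -0.378, 0.276, -0.928, 0.534], [1, -0.378, 0.276, -0.928, 0.534], [1, -0.378, 0.276, -0.928, 0.534], [1, -0.378, 0.276, -0.928, 0.534], [1, -0.378, 0.276, -0.928, 0.534], [1, -0.378, 0.276, -0.928, 0.534], [1, -0.378, 0.276, -0.928, 0.534], [1, -0.378, 0.276, -0.928, 0.534]],
])

```text
time_s: 1.77
ee_pos: [0.4318, -0.2759, 0.1188]
ee_rot: [-1.565, -0.144, 0.145]
wrist_force: [1.8, 1.3, 1.5]
gripper_width: 0.0854
```

```bash
python3 -c "
from h import *
go([.431,-.277,.05],10.5)"
```

```text
t 1.77 pos [ 0.4318 -0.2759  0.1188] yaw 10.6 axisdown [-0.001  0.001 -1.   ] F [1.8 1.3 1.5] w 0.0854 q6 0.82
  shift [-0.0024  0.1719 -0.0026] roll 0.001
```

servo_tool([
  [[1, -0.002, 0.09, -0.002, 0], [1, -0.002, 0.172, -0.002, 0], [1, -0.002, 0.172, -0.002, 0], [0.4, -0.002, 0.172, -0.002, 0], [0.4, -0.002, 0.172, -0.002, 0], [0.4, -0.002, 0.172, -0.002, 0], [0.4, -0.002, 0.172, -0.002, 0], [0.4, -0.002, 0.172, -0.002, 0], [0.4, -0.002, 0.172, -0.002, 0], [0.4, -0.002, 0.172, -0.002, 0]],
], squeeze=25)

```text
time_s: 2.6
ee_pos: [0.4327, -0.2752, 0.0531]
ee_rot: [-1.568, -0.149, 0.143]
wrist_force: [-0.9, 0.9, 6.8]
gripper_width: 0.0552
```

```bash
python3 - <<'E'
from h import *
import pickle
go([.431,-.277,.05],10.5)
W=cloud(pickle.load(open("d0.pkl","rb"))["top"]).reshape(-1,3)
# cover -x edge profile in cover frame about its centre
C=np.array([.6405,.0255]);x=(W[:,:2]-C)@np.array([np.cos(PSI),np.sin(PSI)]);y=(W[:,:2]-C)@np.array([-np.sin(PSI),np.cos(PSI)])
for y0 in np.arange(-.15,.16,.02):
    m=(abs(y-y0)<.01)&(x>-.11)&(x<-.04)
    print(y0.round(2),[(int(a*1000),int(b*1000)) for a,b in zip(x[m][np.argsort(x[m])],W[m,2][np.argsort(x[m])]) if b>.015][::3])
E
```

```text
t 2.6 pos [ 0.4327 -0.2752  0.0531] yaw 10.6 axisdown [ 0.004 -0.002 -1.   ] F [-0.9  0.9  6.8] w 0.0552 q6 0.82
  shift [-0.0051  0.0077 -0.0036] roll 0.0024
-0.15 [(-89, 28), (-88, 26), (-87, 29), (-85, 37), (-84, 32), (-81, 34), (-80, 31), (-78, 38), (-76, 39), (-74, 35), (-71, 32), (-71, 32), (-68, 31), (-67, 31), (-65, 31), (-65, 34), (-61, 31), (-61, 30), (-58, 30), (-56, 35), (-55, 32), (-52, 33), (-51, 25), (-49, 33), (-46, 33), (-45, 33), (-43, 33), (-42, 29)]
-0.13 [(-99, 21), (-98, 17), (-96, 22), (-95, 17), (-93, 22), (-93, 23), (-90, 21), (-89, 19), (-88, 31), (-88, 29), (-85, 33), (-85, 31), (-83, 36), (-82, 35), (-79, 34), (-79, 32), (-76, 35), (-76, 36), (-73, 33), (-72, 30), (-70, 34), (-69, 28), (-69, 34), (-67, 70), (-66, 68), (-66, 29), (-65, 77), (-64, 74), (-63, 35), (-62, 74), (-61, 72), (-59, 32), (-58, 73), (-56, 34), (-55, 72), (-53, 33), (-52, 71), (-50, 77), (-49, 73), (-47, 76), (-46, 32), (-44, 78), (-44, 65), (-43, 29), (-41, 66), (-40, 75)]
-0.11 [(-99, 20), (-98, 25), (-96, 19), (-93, 20), (-91, 24), (-91, 24), (-89, 29), (-89, 25), (-87, 33), (-86, 3
[... 5919 characters left out ...]
, 76), (-42, 75), (-41, 73)]
0.13 [(-99, 24), (-98, 20), (-95, 21), (-94, 18), (-92, 20), (-89, 20), (-89, 36), (-88, 17), (-87, 26), (-86, 37), (-84, 31), (-83, 40), (-82, 34), (-81, 31), (-79, 37), (-78, 31), (-77, 41), (-75, 32), (-74, 28), (-72, 30), (-69, 34), (-69, 31), (-68, 32), (-66, 36), (-66, 69), (-66, 31), (-63, 37), (-63, 69), (-61, 73), (-60, 65), (-58, 76), (-57, 33), (-55, 71), (-53, 77), (-51, 70), (-49, 73), (-46, 72), (-43, 76), (-41, 65)]
0.15 [(-89, 33), (-86, 34), (-85, 32), (-82, 33), (-80, 33), (-77, 36), (-74, 35), (-70, 32), (-69, 29), (-66, 32), (-63, 30), (-61, 36), (-60, 32), (-57, 31), (-54, 30), (-53, 27), (-51, 31), (-48, 32), (-47, 31), (-44, 32), (-41, 33)]
```

servo_tool([
  [[0.85, 0, -0.02, 0, 0], [0.85, 0, -0.02, 0, 0], [0.85, 0, -0.02, 0, 0], [0.4, 0, -0.02, 0, 0], [0.4, 0, -0.02, 0, 0], [0.4, 0, -0.02, 0, 0], [0.4, 0, -0.02, 0, 0], [0.4, 0, -0.02, 0, 0], [0.4, 0, -0.04, 0, 0], [0.4, 0, -0.1, 0, 0]],
], squeeze=25)

```text
time_s: 3.43
ee_pos: [0.4285, -0.2729, 0.0881]
ee_rot: [-1.561, -0.14, 0.15]
wrist_force: [-0.4, 0.6, -0.8]
gripper_width: 0.0552
```

```bash
python3 - <<'E'
from h import *
from bench import vision
go([.431,-.277,.05],10.5)
c=vision.capture("side");cv2.imwrite("pics/grip.png",cv2.resize(c["image"][230:340,220:360],None,fx=4,fy=4))
E
```

```text
t 3.43 pos [ 0.4285 -0.2729  0.0881] yaw 10.6 axisdown [-0.007  0.005 -1.   ] F [-0.4  0.6 -0.8] w 0.0552 q6 0.82
  shift [ 0.0047  0.0952 -0.0118] roll 0.0019
```

View pics/grip.png

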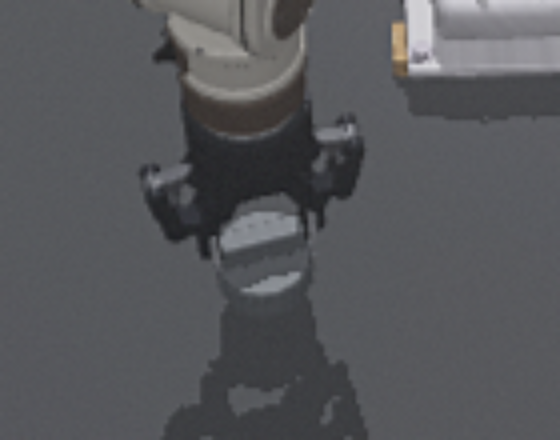

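The grip is good: the cap hangs straight between the fingers at about (263,255). The interface can't tilt the tool, so I'll pivot the cap 30° in the pads by pressing its rim on the edge of the cover's top.

```bash
cat >> h.py <<'E'
CC=np.array([.6405,.0255])
def cov(x,y,z): 
    c,s=np.cos(PSI),np.sin(PSI);return np.array([CC[0]+c*x-s*y,CC[1]+s*x+c*y,z])
E
python3 -c "
from h import *
go(cov(-.092,-.05,.17),85.95)"
```

```text
t 3.48 pos [ 0.4321 -0.2752  0.0945] yaw 10.6 axisdown [ 0.002 -0.001 -1.   ] F [ 1.2 -1.4  2.4] w 0.0551 q6 0.82
  shift [ 0.3967 -0.1887  0.5799] roll -1.2556
```

servo_tool([
  [[0.4, 0, -0.09, 0, -0.1], [0.4, 0, -0.189, 0, -0.2], [0.4, 0.06, -0.189, 0.08, -0.3], [0.4, 0.12, -0.189, 0.17, -0.4], [0.4, 0.18, -0.189, 0.26, -0.5], [0.4, 0.24, -0.189, 0.35, -0.6], [0.4, 0.3, -0.189, 0.44, -0.7], [0.4, 0.36, -0.189, 0.52, -0.8], [0.4, 0.397, -0.189, 0.58, -0.9], [0.4, 0.397, -0.189, 0.58, -1]],
])

```text
time_s: 4.32
ee_pos: [0.547, -0.0115, 0.1667]
ee_rot: [-1.345, -0.969, 0.963]
wrist_force: [1.0, -0.4, -1.3]
gripper_width: 0.0549
```

```bash
python3 -c "
from h import *
go(cov(-.092,-.05,.138),85.95)"
```

```text
t 4.32 pos [ 0.547  -0.0115  0.1667] yaw 71.3 axisdown [ 0.002  0.003 -1.   ] F [ 1.  -0.4 -1.3] w 0.0549 q6 0.3
  shift [-0.0168  0.0718 -0.0008] roll -0.2435
```

servo_tool([
  [[0.4, -0.017, 0, 0, -0.1], [0.4, -0.017, 0, 0, -0.2], [0.4, -0.017, 0, 0, -0.2435], [0.4, -0.017, 0.03, 0, -0.2435], [0.4, -0.017, 0.06, 0, -0.2435], [0.4, -0.017, 0.072, 0, -0.2435], [0.4, -0.017, 0.072, 0, -0.2435], [0.4, -0.017, 0.072, 0, -0.2435], [0.4, -0.017, 0.072, 0, -0.2435], [0.4, -0.017, 0.072, 0, -0.2435]],
], squeeze=20)

```text
time_s: 5.15
ee_pos: [0.5429, -0.0239, 0.1387]
ee_rot: [-1.249, -1.149, 1.147]
wrist_force: [0.1, 1.2, -0.7]
gripper_width: 0.055
```

```bash
python3 -c "
from h import *
s=monitor.state()
go(cov(-.092,-.05,.138),85.95,s)
for a in (0,6,12,18,24,30,34):
  t=np.radians(124.6+a);go(cov(-.061+.0546*np.cos(t),-.05,.074+.013+.0546*np.sin(t)),85.95,s)" | grep -v pos
```

```text
shift [ 0.0155  0.0017 -0.0044] roll -0.0122
  shift [ 0.0155  0.0169 -0.0044] roll -0.0122
  shift [0.0153 0.0256 0.0069] roll -0.0122
  shift [0.0152 0.0354 0.0173] roll -0.0122
  shift [0.0151 0.0463 0.0266] roll -0.0122
  shift [0.015  0.058  0.0347] roll -0.0122
  shift [0.0149 0.0706 0.0415] roll -0.0122
  shift [0.0148 0.0793 0.0453] roll -0.0122
```

servo_tool([
  [[0.4, 0, 0.017, -0.004, -0.012], [0.4, 0, 0.026, 0.007, -0.012], [0.4, 0, 0.031, 0.012, -0.012], [0.4, 0, 0.036, 0.017, -0.012], [0.4, 0, 0.041, 0.022, -0.012], [0.4, 0, 0.046, 0.027, -0.012], [0.4, 0, 0.052, 0.031, -0.012], [0.4, 0, 0.058, 0.035, -0.012], [0.4, 0, 0.064, 0.038, -0.012], [0.4, 0, 0.071, 0.042, -0.012]],
])

```text
time_s: 5.98
ee_pos: [0.5255, -0.0226, 0.1114]
ee_rot: [-1.243, -1.158, 1.157]
wrist_force: [-5.4, -0.5, 10.0]
gripper_width: 0.0553
```

```bash
python3 - <<'E'
from h import *
from bench import vision
go(cov(-.092,-.05,.2),85.95)
c=vision.capture("side");cv2.imwrite("pics/tilt.png",cv2.resize(c["image"][140:260,270:400],None,fx=4,fy=4))
E
```

```text
t 5.98 pos [ 0.5255 -0.0226  0.1114] yaw 86.0 axisdown [ 0.001 -0.    -1.   ] F [-5.4 -0.5 10. ] w 0.0553 q6 0.03
  shift [ 0.0152 -0.2215 -0.0485] roll 0.0002
```

View pics/tilt.png

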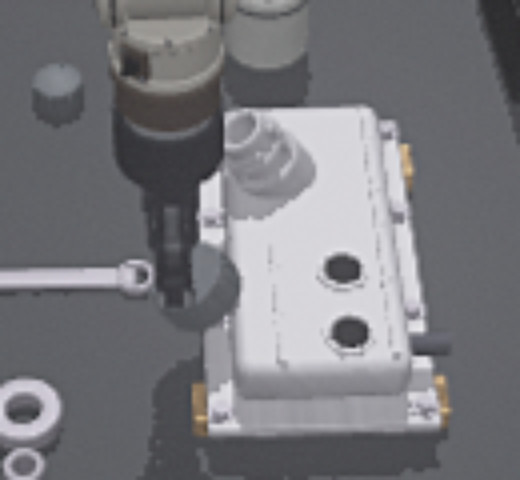

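The cap is tilted, its face showing at about (210,275). I'll lift it to a pre-insert point on the neck axis and measure the tilt there.

```bash
python3 - <<'E'
from h import *
go(NC+NA*.080+[0,0,.013],85.95)
E
```

```text
t 6.03 pos [ 0.525  -0.0225  0.1106] yaw 86.0 axisdown [ 0. -0. -1.] F [-5.8  0.7  8.2] w 0.0553 q6 0.03
  shift [ 0.288  -0.2392 -0.0419] roll 0.0002
```

servo_tool([
  [[0.4, 0, -0.08, 0.02, 0], [0.4, 0, -0.16, 0.02, 0], [0.4, 0, -0.239, 0, 0], [0.4, 0.08, -0.239, -0.02, 0], [0.4, 0.16, -0.239, -0.042, 0], [0.4, 0.24, -0.239, -0.042, 0], [0.4, 0.288, -0.239, -0.042, 0], [0.4, 0.288, -0.239, -0.042, 0], [0.4, 0.288, -0.239, -0.042, 0], [0.4, 0.288, -0.239, -0.042, 0]],
])

```text
time_s: 6.87
ee_pos: [0.5504, 0.091, 0.2049]
ee_rot: [-1.242, -1.157, 1.158]
wrist_force: [0.6, 0.2, -1.2]
gripper_width: 0.055
```

```bash
python3 - <<'E'
from h import *
from bench import vision
T=NC+NA*.080+[0,0,.013]
go(T,85.95)
p=monitor.state()["ee_pos"]
for n in("side","top"):
    c=vision.capture(n);W=cloud(c);m=np.linalg.norm(W-(p-[0,0,.02]),axis=-1)<.055
    if n=="side":
        v,u=np.where(m);a,b=int(v.mean()),int(u.mean());print(a,b)
        cv2.imwrite("pics/pre.png",cv2.resize(c["image"][a-45:a+65,b-60:b+60],None,fx=5,fy=5,interpolation=cv2.INTER_CUBIC))
        np.save("pre.npy",np.dstack([W,c["image"]]))
    Q=W[m&(c["image"].min(-1)>90)]
    x,y,z=(Q-p)@NX,(Q-p)@NY,(Q-p)@NA
    print(n,len(Q),np.histogram(z*1000,bins=range(-60,30,4)))
    # RANSAC-ish plane
    best=0;rng=np.random.default_rng(0)
    for k in range(800):
        q=Q[rng.choice(len(Q),3,False)];nn=np.cross(q[1]-q[0],q[2]-q[0]);l=np.linalg.norm(nn)
        if l<1e-5:continue
        nn/=l;nn*=np.sign(nn[2]);s=abs((Q-q[0])@nn)<.0025
        if s.sum()>best:best=s.sum();S=Q[s]
    cen=S.mean(0);nn=np.linalg.svd(S-cen)[2][2];nn*=np.sign(nn[2])
    print(best,"normal tilt x,y deg",np.degrees(np.arctan2(-nn@[np.cos(PSI),np.sin(PSI),0],nn[2])).round(1),np.degrees(np.arctan2(nn@NY,nn[2])).round(1),(cen-p).round(4))
E
```

```text
t 6.87 pos [0.5504 0.091  0.2049] yaw 86.0 axisdown [-0. -0. -1.] F [ 0.6  0.2 -1.2] w 0.055 q6 0.23
  shift [ 0.0005 -0.0034  0.0016] roll 0.0002
162 323
side 184 (array([ 0,  1,  9,  8,  3, 11, 11,  6, 17, 92, 13,  3,  1,  1,  2,  3,  2,
        1,  0,  0,  0,  0]), array([-60, -56, -52, -48, -44, -40, -36, -32, -28, -24, -20, -16, -12,
        -8,  -4,   0,   4,   8,  12,  16,  20,  24,  28]))
103 normal tilt x,y deg 30.0 -0.9 [ 0.0175 -0.0041 -0.0154]
top 4 (array([0, 0, 0, 1, 0, 0, 0, 0, 0, 0, 0, 0, 0, 1, 1, 1, 0, 0, 0, 0, 0, 0]), array([-60, -56, -52, -48, -44, -40, -36, -32, -28, -24, -20, -16, -12,
        -8,  -4,   0,   4,   8,  12,  16,  20,  24,  28]))
3 normal tilt x,y deg 86.2 -78.9 [-0.01   -0.0382 -0.0073]
```

View pics/pre.png

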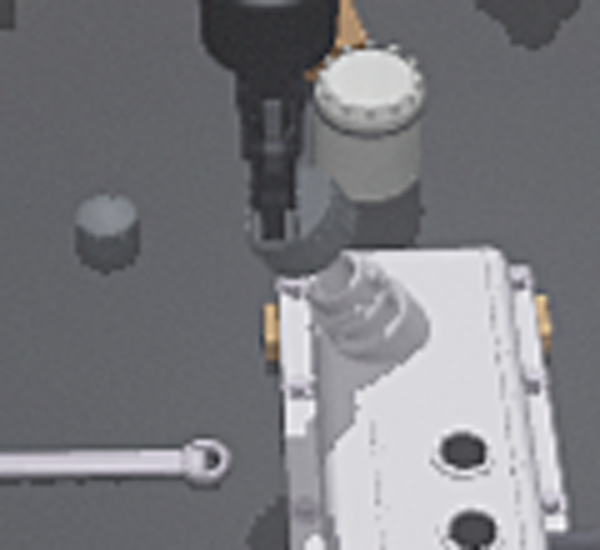

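The measured tilt is 30.0°, cap at about (295,225), neck rim at about (335,275) in the crop. Next I find the cap's axis offset from the TCP by fitting the disc edge.

```bash
python3 - <<'E'
from h import *
from scipy.optimize import least_squares
D=np.load("pre.npy");p=np.array([.5504,.0910,.2049])
W=D[...,:3];I=D[...,3:]
m=(np.linalg.norm(W-(p-[0,0,.02]),axis=-1)<.06)
Q=(W[m]-p);x,y,z=Q@NX*1e3,Q@NY*1e3,Q@NA*1e3
s=(abs(z+22.5)<3.5);x,y,z=x[s],y[s],z[s]
print(len(x),np.median(z),x.max(),y.min(),y.max())
best=None
# outer edge: hull points with x>8
h=cv2.convexHull(np.c_[x,y].astype(np.float32))[:,0];h=h[h[:,0]>8];print(h.round(1))
f=least_squares(lambda c:np.hypot(h[:,0]-c[0],h[:,1]-c[1])-30.5,[-6,0],loss="soft_l1");print(f.x,f.fun.round(1))
# rim lower: points on body side for depth of cylinder
E
```

```text
124 -22.174388141213726 28.594728402308995 -31.146512441691332 29.607742353742193
[[ 28.6   2.3]
 [ 28.4   7.4]
 [ 22.6  18.8]
 [ 12.5  29.6]
 [  8.5 -30.4]
 [ 15.6 -26.2]
 [ 22.6 -21.8]
 [ 25.9 -15.7]
 [ 28.5  -6.8]]
[-0.89727252 -0.71698272] [-0.9 -0.1  0.1  2.7  0.6 -0.2  1.   0.2 -0.5]
```

```bash
sed -i 's/NC=np.array.*$/NC=np.array([.5897,.0890,.124])/' h.py; cat >> h.py <<'E'
def tcp(zc,h=.0522,ox=.001): return NC+NA*(zc+h)+NX*ox
E
python3 - <<'E'
from h import *
s=monitor.state()
for z in(.002,-.006,-.0135):go(tcp(z),85.95,s)
E
```

```text
t 6.97 pos [0.5504 0.0903 0.2051] yaw 85.9 axisdown [-0. -0. -1.] F [ 0.5 -0.6 -0.5] w 0.0552 q6 0.23
  shift [ 0.0038  0.0841 -0.0326] roll -0.0013
t 6.97 pos [0.5504 0.0903 0.2051] yaw 85.9 axisdown [-0. -0. -1.] F [ 0.5 -0.6 -0.5] w 0.0552 q6 0.23
  shift [ 0.0038  0.1014 -0.0426] roll -0.0013
t 6.97 pos [0.5504 0.0903 0.2051] yaw 85.9 axisdown [-0. -0. -1.] F [ 0.5 -0.6 -0.5] w 0.0552 q6 0.23
  shift [ 0.0038  0.1176 -0.0519] roll -0.0013
```

servo_tool([
  [[0.4, 0.004, 0.02, 0, 0], [0.4, 0.004, 0.041, -0.008, 0], [0.4, 0.004, 0.041, -0.008, 0], [0.4, 0.004, 0.054, -0.015, 0], [0.4, 0.004, 0.067, -0.023, 0], [0.4, 0.004, 0.08, -0.03, 0], [0.4, 0.004, 0.086, -0.034, 0], [0.4, 0.004, 0.092, -0.037, 0], [0.4, 0.004, 0.092, -0.037, 0], [0.4, 0.004, 0.092, -0.037, 0]],
])

```text
time_s: 7.8
ee_pos: [0.5654, 0.0918, 0.1682]
ee_rot: [-1.242, -1.157, 1.157]
wrist_force: [0.5, 0.7, -1.4]
gripper_width: 0.055
```

```bash
python3 - <<'E'
from h import *
s=monitor.state()
for z in(-.0015,-.006,-.0135):go(tcp(z),85.95,s)
E
```

```text
t 7.8 pos [0.5654 0.0918 0.1682] yaw 85.9 axisdown [-0. -0. -1.] F [ 0.5  0.7 -1.4] w 0.055 q6 0.23
  shift [-0.0028 -0.0006  0.0001] roll -0.0001
t 7.8 pos [0.5654 0.0918 0.1682] yaw 85.9 axisdown [-0. -0. -1.] F [ 0.5  0.7 -1.4] w 0.055 q6 0.23
  shift [-0.0028  0.0091 -0.0055] roll -0.0001
t 7.8 pos [0.5654 0.0918 0.1682] yaw 85.9 axisdown [-0. -0. -1.] F [ 0.5  0.7 -1.4] w 0.055 q6 0.23
  shift [-0.0028  0.0254 -0.0149] roll -0.0001
```

servo_tool([
  [[0.4, -0.002, 0.002, -0.001, 0], [0.4, -0.002, 0.005, -0.003, 0], [0.4, -0.002, 0.008, -0.0045, 0], [0.4, -0.002, 0.011, -0.006, 0], [0.4, -0.002, 0.014, -0.008, 0], [0.4, -0.002, 0.017, -0.01, 0], [0.4, -0.002, 0.02, -0.0115, 0], [0.4, -0.002, 0.022, -0.013, 0], [0.4, -0.002, 0.024, -0.014, 0], [0.4, -0.002, 0.024, -0.014, 0]],
])

```text
time_s: 8.63
ee_pos: [0.5705, 0.0906, 0.1594]
ee_rot: [-1.241, -1.157, 1.157]
wrist_force: [-2.4, -0.2, 4.4]
gripper_width: 0.0551
```

```bash
python3 - <<'E'
from h import *
from bench import vision
s=monitor.state();go(tcp(-.0135),85.95,s)
p=s["ee_pos"];print("TCP-based zc",((p-NC)@NA*1e3-52.2).round(1))
c=vision.capture("side");W=cloud(c);np.save("s1.npy",np.dstack([W,c["image"]]))
m=(np.linalg.norm(W-(NC+.03*NA),axis=-1)<.05)&(c["image"].min(-1)>90)
z=(W[m]-NC)@NA*1e3;print(np.histogram(z,bins=range(-24,50,3)))
cv2.imwrite("pics/s1.png",cv2.resize(c["image"][130:220,280:400],None,fx=5,fy=5,interpolation=cv2.INTER_CUBIC))
E
```

```text
t 8.63 pos [0.5705 0.0906 0.1594] yaw 85.9 axisdown [-0.  0. -1.] F [-2.4 -0.2  4.4] w 0.0551 q6 0.23
  shift [-0.0007  0.0035 -0.002 ] roll -0.0001
TCP-based zc -11.9
(array([ 0,  0,  0,  0,  2,  2,  3,  5,  6,  7,  5,  5, 11, 36, 52, 14,  2,
        0,  4,  1,  0,  4,  0,  1]), array([-24, -21, -18, -15, -12,  -9,  -6,  -3,   0,   3,   6,   9,  12,
        15,  18,  21,  24,  27,  30,  33,  36,  39,  42,  45,  48]))
```

View pics/s1.png

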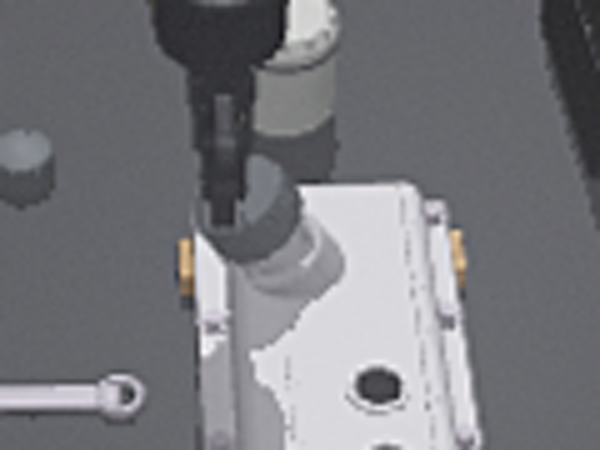

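The cap is on the neck: the contact force of about 5 N points along the neck axis, and the cap shows at about (250,205). Releasing it.

servo_tool([
  [[0.4, 0, 0.001, -0.0005, 0], [0.4, 0, 0.001, -0.0005, 0], [0.7, 0, 0, 0, 0], [0.8, 0, 0, 0, 0], [0.95, 0, 0, 0, 0], [0.95, 0, 0, 0, 0], [0.95, 0, -0.03, 0, 0], [0.95, 0, -0.08, 0, 0], [0.95, 0, -0.15, 0, 0], [0.95, 0, -0.15, 0, 0]],
])

```text
time_s: 9.52
ee_pos: [0.5737, 0.091, 0.224]
ee_rot: [-1.247, -1.164, 1.151]
wrist_force: [0.7, -0.2, 0.4]
gripper_width: 0.0811
```

```bash
cat >> h.py <<'E'
def capfit(c,zc0):
    "bar angle and cap height from the depth picture: bar-top points and body-top points in the neck frame"
    W=cloud(c);Q=(W-NC).reshape(-1,3);x,y,z=Q@NX*1e3,Q@NY*1e3,Q@NA*1e3
    r=np.hypot(x,y)<36
    b=r&(abs(z-55-zc0)<5);t=r&(abs(z-30-zc0)<5)
    (cx,cy),wh,_=cv2.minAreaRect(np.c_[x,y][b].astype(np.float32))
    w,v=np.linalg.eigh(np.cov(x[b],y[b]));d=v[:,1]*np.sign(v[1,1])
    print("bar n",b.sum(),"ctr",x[b].mean().round(1),y[b].mean().round(1),"rect",round(cx,1),round(cy,1),np.round(wh,1),"ang acw",np.degrees(np.arctan2(-d[0],d[1])).round(1),"zc bar",(np.median(z[b])-55).round(1),"zc body",(np.median(z[t])-30).round(1),t.sum())
E
python3 - <<'E'
from h import *
from bench import vision
go(tcp(0))
for n in("side","top"):
    c=vision.capture(n);print(n);capfit(c,-13)
    cv2.imwrite(f"pics/{n}_rel.png",crop(c,*((335,170) if n=="side" else (286,172))))
E
```

```text
t 9.52 pos [0.5737 0.091  0.224 ] yaw 85.9 axisdown [ 0.009  0.001 -1.   ] F [ 0.7 -0.2  0.4] w 0.0811 q6 0.23
  shift [-0.0025  0.1356  0.0241] roll -0.0
side
bar n 69 ctr -6.5 -2.6 rect -7.0 2.0 [59.6 16.2] ang acw 2.0 zc bar -12.1 zc body -12.2 120
top
bar n 0 ctr nan nan rect 0.0 0.0 [0. 0.] ang acw nan zc bar nan zc body -9.0 3
  avg = a.mean(axis, **keepdims_kw)
  ret = um.true_divide(
h.py:34: RuntimeWarning: Degrees of freedom <= 0 for slice
  w,v=np.linalg.eigh(np.cov(x[b],y[b]));d=v[:,1]*np.sign(v[1,1])
  c *= np.true_divide(1, fact)
  c *= np.true_divide(1, fact)
h.py:35: RuntimeWarning: Mean of empty slice.
  print("bar n",b.sum(),"ctr",x[b].mean().round(1),y[b].mean().round(1),"rect",round(cx,1),round(cy,1),np.round(wh,1),"ang acw",np.degrees(np.arctan2(-d[0],d[1])).round(1),"zc bar",(np.median(z[b])-55).round(1),"zc body",(np.median(z[t])-30).round(1),t.sum())
  ret = ret.dtype.type(ret / rcount)
  return _methods._mean(a, axis=axis, dtype=dtype,
```

View pics/side_rel.png

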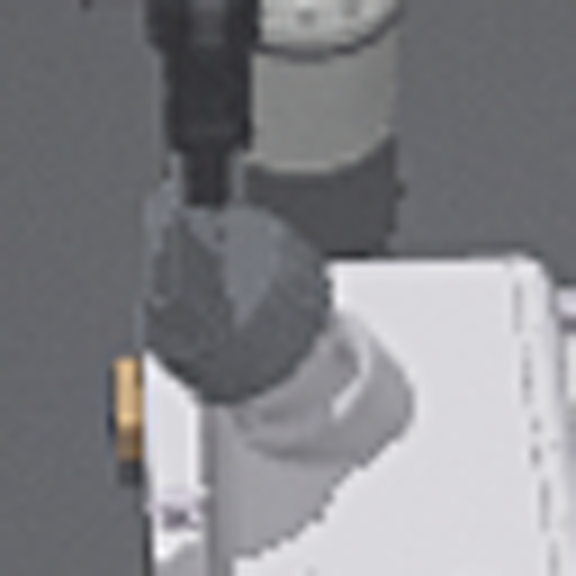

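```bash
cat >> h.py <<'E'
def planefit(c,zc0):
    "free plane + disc fit of the body top"
    from scipy.optimize import least_squares
    W=cloud(c);Q=(W-NC).reshape(-1,3);P=np.c_[Q@NX,Q@NY,Q@NA]*1e3
    P=P[(np.hypot(P[:,0],P[:,1])<42)&(abs(P[:,2]-30-zc0)<9)]
    best=0;rng=np.random.default_rng(0)
    for k in range(1500):
        q=P[rng.choice(len(P),3,False)];n=np.cross(q[1]-q[0],q[2]-q[0]);l=np.linalg.norm(n)
        if l<60:continue
        n/=l;n*=np.sign(n[2])
        if n[2]<.9:continue
        s=abs((P-q[0])@n)<1.8
        if s.sum()>best:best=s.sum();S=P[s]
    cen=S.mean(0);n=np.linalg.svd(S-cen)[2][2];n*=np.sign(n[2])
    h=cv2.convexHull(S[:,:2].astype(np.float32))[:,0];h=h[h[:,0]>-5]
    f=least_squares(lambda c:np.hypot(h[:,0]-c[0],h[:,1]-c[1])-30.5,[0,0],loss="soft_l1").x
    print("body n",best,"tilt x,y",np.degrees(n[:2]).round(1),"disc ctr",f.round(1),"z at ctr",(cen[2]-(n[:2]@(f-cen[:2]))/n[2]-30).round(1))
E
python3 - <<'E'
from h import *
from bench import vision
planefit(vision.capture("side"),-13)
E
```

```text
body n 83 tilt x,y [-8.4 -0.9] disc ctr [-5.1 -0.9] z at ctr -10.9
```

The released cap sits on the thread, leaning about 8° downhill as it rocks on its two lugs; that is allowed here. I'll push the bar's −y end from the downhill side with shut fingers, which also presses the cap inward.

```bash
cat >> h.py <<'E'
def push(th,zc,u=-36,gap=0,dz=.0096,side=-1,v=None):
    "TCP and yaw for shut fingers against the bar's side (side=-1: face at -n)"
    t=np.radians(th);b=np.cos(t)*NY-np.sin(t)*NX;n=np.sin(t)*NY+np.cos(t)*NX
    P=NC+NA*(zc+.055)+b*u/1e3+n*side*.007
    bh=b[:2]/np.linalg.norm(b[:2]);nh=-side*np.array([bh[1],-bh[0]])
    P[:2]-=nh*(.011+gap);P[2]+=dz
    return P,np.degrees(np.arctan2(bh[1],bh[0]))
E
python3 - <<'E'
from h import *
s=monitor.state()
P,y=push(0,-.0135,gap=.018);print(P);go(P,y,s);go(P+[0,0,.05],y,s)
E
```

```text
[0.53148463 0.05703175 0.16604005]
t 9.67 pos [0.5711 0.0906 0.2186] yaw 85.9 axisdown [ 0.  0. -1.] F [ 0.3  0.1 -0.9] w 0.0812 q6 0.23
  shift [-0.0908  0.1313  0.0928] roll -0.0001
t 9.67 pos [0.5711 0.0906 0.2186] yaw 85.9 axisdown [ 0.  0. -1.] F [ 0.3  0.1 -0.9] w 0.0812 q6 0.23
  shift [-0.0908  0.0063  0.0927] roll -0.0001
```

servo_tool([
  [[0.5, -0.02, -0.04, 0.02, 0], [0, -0.091, -0.04, 0.093, 0], [0, -0.091, -0.04, 0.093, 0], [0, -0.091, 0, 0.093, 0], [0, -0.091, 0.03, 0.093, 0], [0, -0.091, 0.06, 0.093, 0], [0, -0.091, 0.09, 0.093, 0], [0, -0.091, 0.115, 0.093, 0], [0, -0.091, 0.131, 0.093, 0], [0, -0.091, 0.131, 0.093, 0]],
])

```text
time_s: 10.5
ee_pos: [0.5297, 0.0568, 0.1639]
ee_rot: [-1.239, -1.153, 1.16]
wrist_force: [-0.5, 0.5, -0.2]
gripper_width: -0.0003
```

```bash
python3 - <<'E'
from h import *
from bench import vision
s=monitor.state()
go(push(0,-.0135,gap=.018)[0],None,s)
planefit(vision.capture("side"),-13)
for th,g,z in((0,.006,-.0135),(0,0,-.0135),(10,0,-.013),(20,0,-.0125),(30,0,-.012),(40,0,-.012),(50,0,-.014),(56,0,-.018),(60,0,-.02)):
    P,y=push(th,z,gap=g);print(th,end=' ');go(P,y,s)
E
```

```text
t 10.5 pos [0.5297 0.0568 0.1639] yaw 85.9 axisdown [-0.005 -0.001 -1.   ] F [-0.5  0.5 -0.2] w -0.0003 q6 0.18
  shift [ 0.001  -0.0054 -0.0044] roll -0.0
body n 86 tilt x,y [-10.5   1.2] disc ctr [-3.2  0.5] z at ctr -11.7
0 t 10.5 pos [0.5297 0.0568 0.1639] yaw 85.9 axisdown [-0.005 -0.001 -1.   ] F [-0.5  0.5 -0.2] w -0.0003 q6 0.18
  shift [ 0.001  -0.0055 -0.0344] roll -0.0002
0 t 10.5 pos [0.5297 0.0568 0.1639] yaw 85.9 axisdown [-0.005 -0.001 -1.   ] F [-0.5  0.5 -0.2] w -0.0003 q6 0.18
  shift [ 0.001  -0.0056 -0.0494] roll -0.0002
10 t 10.5 pos [0.5297 0.0568 0.1639] yaw 85.9 axisdown [-0.005 -0.001 -1.   ] F [-0.5  0.5 -0.2] w -0.0003 q6 0.18
  shift [-0.0049 -0.0147 -0.0628] roll -0.1449
20 t 10.5 pos [0.5297 0.0568 0.1639] yaw 85.9 axisdown [-0.005 -0.001 -1.   ] F [-0.5  0.5 -0.2] w -0.0003 q6 0.18
  shift [-0.0079 -0.0238 -0.0769] roll -0.2918
30 t 10.5 pos [0.5297 0.0568 0.1639] yaw 85.9 axisdown [-0.005 -0.001 -1.   ] F [-0.5  0.5 -0.2] w -0.0003 q6 0.18
  shift [-0.008  -0.0327 -0.0913] roll -0.4429
40 t 10.5 pos [0.5297 0.0568 0.1639] yaw 85.9 axisdown [-0.005 -0.001 -1.   ] F [-0.5  0.5 -0.2] w -0.0003 q6 0.18
  shift [-0.0054 -0.0401 -0.1063] roll -0.6003
50 t 10.5 pos [0.5297 0.0568 0.1639] yaw 85.9 axisdown [-0.005 -0.001 -1.   ] F [-0.5  0.5 -0.2] w -0.0003 q6 0.18
  shift [-0.     -0.0425 -0.1233] roll -0.7653
56 t 10.5 pos [0.5297 0.0568 0.1639] yaw 85.9 axisdown [-0.005 -0.001 -1.   ] F [-0.5  0.5 -0.2] w -0.0003 q6 0.18
  shift [ 0.0044 -0.0374 -0.1368] roll -0.8683
60 t 10.5 pos [0.5297 0.0568 0.1639] yaw 85.9 axisdown [-0.005 -0.001 -1.   ] F [-0.5  0.5 -0.2] w -0.0003 q6 0.18
  shift [ 0.0079 -0.0353 -0.1447] roll -0.9387
```

servo_tool([
  [[0, 0.001, -0.002, -0.015, 0], [0, 0.001, -0.004, -0.03, 0], [0, 0.001, -0.005, -0.042, 0], [0, 0.001, -0.005, -0.049, 0], [0, -0.002, -0.01, -0.056, -0.07], [0, -0.005, -0.015, -0.063, -0.145], [0, -0.007, -0.019, -0.07, -0.22], [0, -0.008, -0.024, -0.077, -0.292], [0, -0.008, -0.028, -0.084, -0.37], [0, -0.008, -0.028, -0.084, -0.37]],
])

```text
time_s: 11.38
ee_pos: [0.5657, 0.0513, 0.1782]
ee_rot: [-1.043, -1.441, 1.439]
wrist_force: [0.2, -0.5, 0.5]
gripper_width: -0.0001
```

```bash
python3 - <<'E'
from h import *
from bench import vision
s=monitor.state();c=vision.capture("side")
planefit(c,-13);capfit(c,-13)
c2=vision.capture("top");planefit(c2,-13);capfit(c2,-13)
cv2.imwrite("pics/p1.png",np.hstack([crop(c,330,175,s=6),crop(c2,286,172,s=6)]))
for th,z in((25,-.012),(30,-.012),(35,-.012),(40,-.012),(45,-.013),(50,-.014),(56,-.018)):
    P,y=push(th,z);print(th,end=' ');go(P,y,s)
E
```

```text
body n 47 tilt x,y [-6.9  0.6] disc ctr [-3.4  2.3] z at ctr -11.1
bar n 1 ctr -12.5 -12.5 rect -12.5 -12.5 [0. 0.] ang acw nan zc bar -9.3 zc body -13.0 90h.py:34: RuntimeWarning: Degrees of freedom <= 0 for slice
  w,v=np.linalg.eigh(np.cov(x[b],y[b]));d=v[:,1]*np.sign(v[1,1])
  c *= np.true_divide(1, fact)
  c *= np.true_divide(1, fact)
Traceback (most recent call last):
  File "h.py", line 43, in planefit
    q=P[rng.choice(len(P),3,False)];n=np.cross(q[1]-q[0],q[2]-q[0]);l=np.linalg.norm(n)
        ~~~~~~~~~~^^^^^^^^^^^^^^^^
  File "numpy/random/_generator.pyx", line 864, in numpy.random._generator.Generator.choice
ValueError: a must be a positive integer unless no samples are taken
```

```bash
python3 - <<'E'
from h import *
from bench import vision
s=monitor.state();c=vision.capture("side")
c2=vision.capture("top")
cv2.imwrite("pics/p1.png",np.hstack([crop(c,330,175,s=6),crop(c2,286,172,s=6)]))
for th,z in((25,-.012),(30,-.012),(35,-.012),(40,-.012),(45,-.013),(50,-.014),(56,-.018)):
    P,y=push(th,z);print(th,end=' ');go(P,y,s)
E
```

```text
25 t 11.48 pos [0.5648 0.0513 0.1777] yaw 108.0 axisdown [ 0.  0. -1.] F [-0.7  0.6 -0. ] w -0.0001 q6 -0.22
  shift [0.0009 0.006  0.0047] roll 0.0013
30 t 11.48 pos [0.5648 0.0513 0.1777] yaw 108.0 axisdown [ 0.  0. -1.] F [-0.7  0.6 -0. ] w -0.0001 q6 -0.22
  shift [-0.0017  0.0022 -0.0024] roll -0.075
35 t 11.48 pos [0.5648 0.0513 0.1777] yaw 108.0 axisdown [ 0.  0. -1.] F [-0.7  0.6 -0. ] w -0.0001 q6 -0.22
  shift [-0.0036 -0.0015 -0.0097] roll -0.1527
40 t 11.48 pos [0.5648 0.0513 0.1777] yaw 108.0 axisdown [ 0.  0. -1.] F [-0.7  0.6 -0. ] w -0.0001 q6 -0.22
  shift [-0.0049 -0.0051 -0.0172] roll -0.2323
45 t 11.48 pos [0.5648 0.0513 0.1777] yaw 108.0 axisdown [ 0.  0. -1.] F [-0.7  0.6 -0. ] w -0.0001 q6 -0.22
  shift [-0.006  -0.0064 -0.0261] roll -0.3138
50 t 11.48 pos [0.5648 0.0513 0.1777] yaw 108.0 axisdown [ 0.  0. -1.] F [-0.7  0.6 -0. ] w -0.0001 q6 -0.22
  shift [-0.0064 -0.0074 -0.0351] roll -0.3973
56 t 11.48 pos [0.5648 0.0513 0.1777] yaw 108.0 axisdown [ 0.  0. -1.] F [-0.7  0.6 -0. ] w -0.0001 q6 -0.22
  shift [-0.0073 -0.0023 -0.0492] roll -0.5003
```

View pics/p1.png

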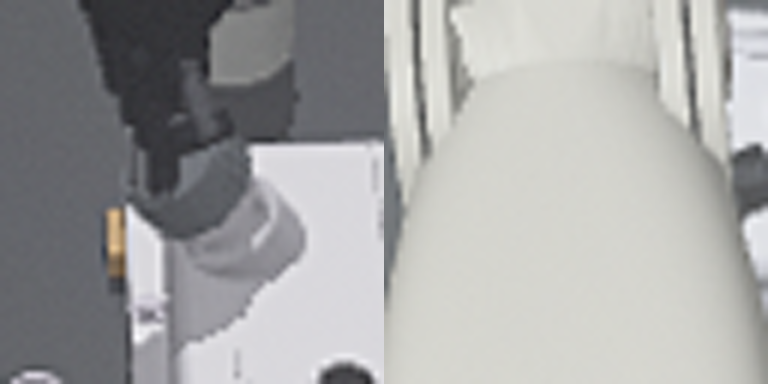

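The fingers are at the bar's near end at about (160,180). The cap is still on and the force is low, so I'll push on to the gap.

servo_tool([
  [[0, -0.001, 0.003, -0.001, -0.04], [0, -0.002, 0.002, -0.004, -0.08], [0, -0.004, -0.002, -0.01, -0.15], [0, -0.005, -0.005, -0.017, -0.23], [0, -0.006, -0.006, -0.026, -0.31], [0, -0.0065, -0.007, -0.035, -0.4], [0, -0.007, -0.005, -0.042, -0.45], [0, -0.007, -0.003, -0.049, -0.5], [0, -0.007, -0.003, -0.052, -0.5], [0, -0.007, -0.003, -0.052, -0.5]],
])

```text
time_s: 12.42
ee_pos: [0.5852, 0.0553, 0.1785]
ee_rot: [-0.688, -1.794, 1.795]
wrist_force: [-0.5, -0.5, 0.8]
gripper_width: -0.0001
```

```bash
python3 - <<'E'
from h import *
from bench import vision
s=monitor.state();c=vision.capture("side")
P,y=push(56,-.02);go(P,y,s)
planefit(c,-17)
cv2.imwrite("pics/p2.png",crop(c,330,175,s=9))
E
```

```text
t 12.42 pos [0.5852 0.0553 0.1785] yaw 138.0 axisdown [-0.  0. -1.] F [-0.5 -0.5  0.8] w -0.0001 q6 -0.74
  shift [-0.0017  0.0041  0.0008] roll 0.0
body n 39 tilt x,y [7.8 6.9] disc ctr [-0.8 -1. ] z at ctr -17.1
```

View pics/p2.png

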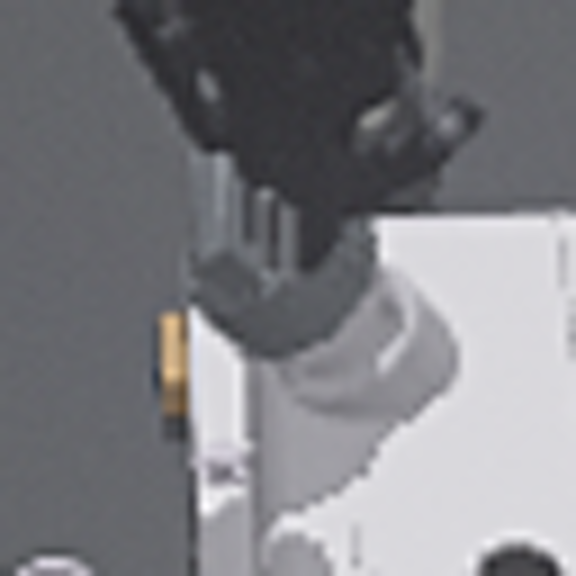

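servo_tool([
  [[0, 0, 0, 0.02, 0], [0, 0, 0, 0.04, 0], [0, 0, -0.06, 0.05, 0], [0, 0, -0.15, 0.06, 0], [0, 0, -0.2, 0.12, 0], [0, 0, -0.25, 0.2, 0], [0, 0, -0.25, 0.27, 0], [0, 0, -0.25, 0.27, 0], [0, 0, -0.25, 0.27, 0], [0, 0, -0.25, 0.27, 0]],
])

```text
time_s: 13.3
ee_pos: [0.5127, -0.0255, 0.2787]
ee_rot: [-0.688, -1.795, 1.795]
wrist_force: [0.4, 0.3, -0.6]
gripper_width: 0.0
```

```bash
python3 - <<'E'
from h import *
from bench import vision
s=monitor.state();go(s["ee_pos"],None,s);c=vision.capture("side");c2=vision.capture("top")
for k in(c,c2):
  for z in (-13,-19):
    try: planefit(k,z);capfit(k,z)
    except Exception as e:print(e)
cv2.imwrite("pics/p3.png",np.hstack([crop(c,330,175,s=6),crop(c2,286,172,s=6)]))
E
```

```text
t 13.3 pos [ 0.5127 -0.0255  0.2787] yaw 138.1 axisdown [ 0.  0. -1.] F [ 0.4  0.3 -0.6] w 0.0 q6 -0.89
  shift [0. 0. 0.] roll -0.0
body n 93 tilt x,y [-8.4  0.4] disc ctr [-2.7 -0.9] z at ctr -10.7
bar n 69 ctr -5.8 -2.4 rect -6.8 -1.4 [17.3 54. ] ang acw -1.1 zc bar -12.5 zc body -11.5 123
body n 48 tilt x,y [-5.6  1.6] disc ctr [-4.  0.] z at ctr -12.3
bar n 43 ctr -2.9 -7.1 rect -6.7 -0.7 [17.6 55.5] ang acw -8.2 zc bar -18.5 zc body -18.2 76
body n 130 tilt x,y [-8.8  0.2] disc ctr [-4.5 -0.3] z at ctr -12.5
bar n 104 ctr -6.6 -0.7 rect -7.3 -0.8 [14.5 53.3] ang acw -0.5 zc bar -13.1 zc body -11.7 177
body n 89 tilt x,y [-5.9 -0.4] disc ctr [-5.2 -1.2] z at ctr -12.8
bar n 58 ctr -4.5 -1.9 rect -6.1 -1.7 [15.7 55.3] ang acw 0.2 zc bar -17.1 zc body -17.0 64
```

View pics/p3.png

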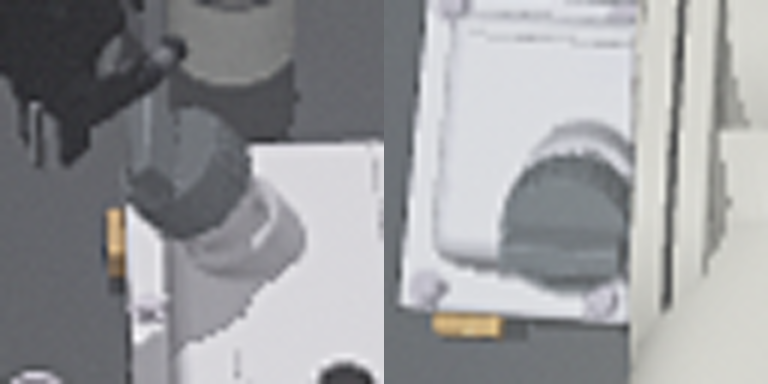

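The bar is still level (top view, bar at about (565,245)); the fingers rode over it because the tip was too high. I'll repeat about 15 mm lower, and yaw the tool back first.

```bash
python3 - <<'E'
from h import *
s=monitor.state()
P,y=push(0,-.0135,u=-33,gap=.02,dz=-.005);print(P);go(P+[0,0,.05],y,s);go(P,y,s)
E
```

```text
[0.5297015  0.06016551 0.15144005]
t 13.4 pos [ 0.5132 -0.0249  0.2782] yaw 138.2 axisdown [-0.001  0.    -1.   ] F [ 0.  -0.5 -0.2] w 0.0 q6 -0.89
  shift [ 0.1109  0.1918 -0.1861] roll 0.8701
t 13.4 pos [ 0.5132 -0.0249  0.2782] yaw 138.2 axisdown [-0.001  0.    -1.   ] F [ 0.  -0.5 -0.2] w 0.0 q6 -0.89
  shift [ 0.1108  0.3168 -0.1861] roll 0.8701
```

servo_tool([
  [[0, 0.03, 0.05, -0.05, 0.1], [0, 0.06, 0.1, -0.1, 0.2], [0, 0.09, 0.15, -0.15, 0.3], [0, 0.111, 0.19, -0.186, 0.4], [0, 0.111, 0.19, -0.186, 0.5], [0, 0.111, 0.19, -0.186, 0.62], [0, 0.111, 0.19, -0.186, 0.74], [0, 0.111, 0.19, -0.186, 0.87], [0, 0.111, 0.25, -0.186, 0.87], [0, 0.111, 0.317, -0.186, 0.87]],
])

```text
time_s: 14.23
ee_pos: [0.5318, 0.061, 0.1525]
ee_rot: [-1.244, -1.161, 1.155]
wrist_force: [0.2, 1.0, -0.7]
gripper_width: 0.0001
```

```bash
python3 - <<'E'
from h import *
s=monitor.state()
go(push(0,-.0135,u=-33,gap=.02,dz=-.005)[0],None,s)
for th,g,z in((0,.008,-.0135),(0,0,-.0135),(10,0,-.013),(20,0,-.0125),(30,0,-.012),(40,0,-.012)):
    P,y=push(th,z,gap=g,dz=-.005,u=-33);print(th,end=' ');go(P,y,s)
E
```

```text
t 14.23 pos [0.5318 0.061  0.1525] yaw 86.0 axisdown [ 0.005  0.001 -1.   ] F [ 0.2  1.  -0.7] w 0.0001 q6 0.18
  shift [-0.0024  0.0027  0.005 ] roll -0.0
0 t 14.23 pos [0.5318 0.061  0.1525] yaw 86.0 axisdown [ 0.005  0.001 -1.   ] F [ 0.2  1.  -0.7] w 0.0001 q6 0.18
  shift [-0.0024  0.0029 -0.025 ] roll 0.0008
0 t 14.23 pos [0.5318 0.061  0.1525] yaw 86.0 axisdown [ 0.005  0.001 -1.   ] F [ 0.2  1.  -0.7] w 0.0001 q6 0.18
  shift [-0.0025  0.003  -0.045 ] roll 0.0008
10 t 14.23 pos [0.5318 0.061  0.1525] yaw 86.0 axisdown [ 0.005  0.001 -1.   ] F [ 0.2  1.  -0.7] w 0.0001 q6 0.18
  shift [-0.0084 -0.0054 -0.0573] roll -0.1439
20 t 14.23 pos [0.5318 0.061  0.1525] yaw 86.0 axisdown [ 0.005  0.001 -1.   ] F [ 0.2  1.  -0.7] w 0.0001 q6 0.18
  shift [-0.0117 -0.0137 -0.0704] roll -0.2908
30 t 14.23 pos [0.5318 0.061  0.1525] yaw 86.0 axisdown [ 0.005  0.001 -1.   ] F [ 0.2  1.  -0.7] w 0.0001 q6 0.18
  shift [-0.0125 -0.0219 -0.0839] roll -0.442
40 t 14.23 pos [0.5318 0.061  0.1525] yaw 86.0 axisdown [ 0.005  0.001 -1.   ] F [ 0.2  1.  -0.7] w 0.0001 q6 0.18
  shift [-0.0106 -0.0286 -0.098 ] roll -0.5993
```

servo_tool([
  [[0, 0, 0, -0.015, 0], [0, 0, 0, -0.03, 0], [0, 0, 0, -0.04, 0], [0, 0, 0, -0.048, 0], [0, -0.001, 0, -0.053, -0.03], [0, -0.003, -0.002, -0.058, -0.07], [0, -0.006, -0.004, -0.062, -0.14], [0, -0.008, -0.009, -0.069, -0.22], [0, -0.009, -0.014, -0.075, -0.29], [0, -0.009, -0.014, -0.075, -0.29]],
])

```text
time_s: 15.07
ee_pos: [0.5613, 0.0539, 0.1595]
ee_rot: [-1.093, -1.382, 1.378]
wrist_force: [0.5, -1.8, 0.5]
gripper_width: 0.0001
```

```bash
python3 - <<'E'
from h import *
from bench import vision
s=monitor.state();c=vision.capture("side")
planefit(c,-13);capfit(c,-13)
for th,z in((20,-.0125),(25,-.012),(30,-.012),(35,-.012),(40,-.012),(45,-.013),(50,-.013),(56,-.014),(60,-.014)):
    P,y=push(th,z,dz=-.005,u=-33);print(th,end=' ');go(P,y,s)
E
```

```text
body n 47 tilt x,y [15.  2.] disc ctr [3.1 0.1] z at ctr -8.3
bar n 0 ctr nan nan rect 0.0 0.0 [0. 0.] ang acw nan zc bar nan zc body -14.2 80
20 t 15.07 pos [0.5613 0.0539 0.1595] yaw 103.4 axisdown [ 0.004 -0.    -1.   ] F [ 0.5 -1.8  0.5] w 0.0001 q6 -0.14
  shift [0.0021 0.0032 0.004 ] roll -0.001
25 t 15.07 pos [0.5613 0.0539 0.1595] yaw 103.4 axisdown [ 0.004 -0.    -1.   ] F [ 0.5 -1.8  0.5] w 0.0001 q6 -0.14
  shift [-0.0005 -0.0015 -0.0019] roll -0.0759
30 t 15.07 pos [0.5613 0.0539 0.1595] yaw 103.4 axisdown [ 0.004 -0.    -1.   ] F [ 0.5 -1.8  0.5] w 0.0001 q6 -0.14
  shift [-0.0026 -0.005  -0.0086] roll -0.1522
35 t 15.07 pos [0.5613 0.0539 0.1595] yaw 103.4 axisdown [ 0.004 -0.    -1.   ] F [ 0.5 -1.8  0.5] w 0.0001 q6 -0.14
  shift [-0.0042 -0.0084 -0.0155] roll -0.23
40 t 15.07 pos [0.5613 0.0539 0.1595] yaw 103.4 axisdown [ 0.004 -0.    -1.   ] F [ 0.5 -1.8  0.5] w 0.0001 q6 -0.14
  shift [-0.0051 -0.0117 -0.0226] roll -0.3095
45 t 15.07 pos [0.5613 0.0539 0.1595] yaw 103.4 axisdown [ 0.004 -0.    -1.   ] F [ 0.5 -1.8  0.5] w 0.0001 q6 -0.14
  shift [-0.0057 -0.0127 -
[... 404 characters left out ...]
 [ 0.004 -0.    -1.   ] F [ 0.5 -1.8  0.5] w 0.0001 q6 -0.14
  avg = a.mean(axis, **keepdims_kw)
  ret = um.true_divide(
h.py:34: RuntimeWarning: Degrees of freedom <= 0 for slice
  w,v=np.linalg.eigh(np.cov(x[b],y[b]));d=v[:,1]*np.sign(v[1,1])
  c *= np.true_divide(1, fact)
  c *= np.true_divide(1, fact)
h.py:35: RuntimeWarning: Mean of empty slice.
  print("bar n",b.sum(),"ctr",x[b].mean().round(1),y[b].mean().round(1),"rect",round(cx,1),round(cy,1),np.round(wh,1),"ang acw",np.degrees(np.arctan2(-d[0],d[1])).round(1),"zc bar",(np.median(z[b])-55).round(1),"zc body",(np.median(z[t])-30).round(1),t.sum())
  ret = ret.dtype.type(ret / rcount)
  return _methods._mean(a, axis=axis, dtype=dtype,
```

servo_tool([
  [[0, 0, 0.002, -0.002, -0.07], [0, -0.002, 0, -0.008, -0.15], [0, -0.004, -0.003, -0.015, -0.23], [0, -0.005, -0.006, -0.022, -0.31], [0, -0.005, -0.008, -0.03, -0.39], [0, -0.005, -0.01, -0.038, -0.47], [0, -0.005, -0.012, -0.043, -0.53], [0, -0.004, -0.012, -0.048, -0.58], [0, -0.004, -0.012, -0.052, -0.61], [0, -0.004, -0.012, -0.052, -0.61]],
])

```text
time_s: 15.95
ee_pos: [0.5759, 0.0529, 0.1624]
ee_rot: [-0.66, -1.801, 1.823]
wrist_force: [-10.9, -12.1, 6.9]
gripper_width: 0.0
```

```bash
python3 - 2>/dev/null <<'E'
from h import *
from bench import vision
s=monitor.state();c=vision.capture("side")
go(push(58,-.014,dz=-.005,u=-33)[0],None,s)
for z in(-13,-19):
  planefit(c,z);capfit(c,z)
E
```

```text
t 15.95 pos [0.5759 0.0529 0.1624] yaw 139.7 axisdown [-0.009 -0.009 -1.   ] F [-10.9 -12.1   6.9] w 0.0 q6 -0.77
  shift [-0.0039 -0.011  -0.0172] roll -0.0
body n 25 tilt x,y [12.3 -6.4] disc ctr [3.7 0.2] z at ctr -11.0
bar n 3 ctr -5.4 -33.8 rect -5.4 -33.8 [3.9 0. ] ang acw -49.6 zc bar -13.3 zc body -15.2 27
body n 26 tilt x,y [ -1.6 -14.2] disc ctr [2.4 0.6] z at ctr -18.9
bar n 1 ctr -6.9 -35.1 rect -6.9 -35.1 [0. 0.] ang acw nan zc bar -15.8 zc body -18.9 38
```

servo_tool([
  [[0, 0, 0, 0.01, 0], [0, 0, 0, 0.02, 0], [0, 0, 0, 0.04, 0], [0, 0, 0, 0.06, 0], [0, 0, -0.1, 0.08, 0], [0, 0, -0.2, 0.12, 0], [0, -0.05, -0.28, 0.2, 0], [0, -0.1, -0.28, 0.28, 0], [0, -0.15, -0.28, 0.28, 0], [0, -0.15, -0.28, 0.28, 0]],
])

```text
time_s: 16.83
ee_pos: [0.5555, -0.0707, 0.2761]
ee_rot: [-0.673, -1.815, 1.814]
wrist_force: [0.4, -0.6, -0.4]
gripper_width: 0.0001
```

```bash
python3 - 2>/dev/null <<'E'
from h import *
from bench import vision
go([0.5,0,.2]);
for n in("side","top"):
  c=vision.capture(n)
  for z in(-13,-19):
    planefit(c,z);capfit(c,z)
  cv2.imwrite(f"pics/q_{n}.png",crop(c,*((330,175) if n=="side" else (286,172)),s=6))
E
```

```text
t 16.83 pos [ 0.5555 -0.0707  0.2761] yaw 139.6 axisdown [ 0.006 -0.002 -1.   ] F [ 0.4 -0.6 -0.4] w 0.0001 q6 -0.99
  shift [ 0.2213  0.1891 -0.0444] roll -0.0
body n 9 tilt x,y [-4.3 17.7] disc ctr [-3.1 -1.8] z at ctr -13.1
bar n 0 ctr nan nan rect 0.0 0.0 [0. 0.] ang acw nan zc bar nan zc body -12.3 11
body n 11 tilt x,y [ -1.7 -22.3] disc ctr [-3.  -1.4] z at ctr -13.3
bar n 0 ctr nan nan rect 0.0 0.0 [0. 0.] ang acw nan zc bar nan zc body -18.8 8
body n 126 tilt x,y [-10.1  -2.8] disc ctr [-5.4 -2. ] z at ctr -11.0
bar n 103 ctr -7.3 -3.1 rect -7.8 -2.2 [15.9 56. ] ang acw 17.6 zc bar -12.4 zc body -11.5 160
body n 67 tilt x,y [-4.8  0. ] disc ctr [-4.  -1.1] z at ctr -12.2
bar n 48 ctr -3.6 -4.8 rect -8.5 -2.3 [17.7 56.6] ang acw 17.1 zc bar -17.3 zc body -17.5 77
```

```bash
cat >> h.py <<'E'
def push2(th,zc,u=-36,gap=0,lift=.031):
    P,y=push(th,zc,u=u,gap=gap);t=np.radians(th)
    P[2]=(NC+NA*(zc+.030))[2]+.020*np.sin(t)*.5-.007*np.cos(t)*.5+lift
    return P,y
E
python3 - <<'E'
from h import *
s=monitor.state()
P,y=push2(8,-.0125,gap=.018);print(P,y);go(P+[0,0,.05],y,s);go(P,y,s)
E
```

```text
[0.53529326 0.05262409 0.16808124] 92.88944788971153
t 16.93 pos [ 0.5538 -0.0677  0.2744] yaw 139.8 axisdown [ 0.001  0.001 -1.   ] F [-0.8 -0.1  0. ] w 0.0001 q6 -0.99
  shift [ 0.2294  0.141  -0.1999] roll 0.7822
t 16.93 pos [ 0.5538 -0.0677  0.2744] yaw 139.8 axisdown [ 0.001  0.001 -1.   ] F [-0.8 -0.1  0. ] w 0.0001 q6 -0.99
  shift [ 0.2295  0.266  -0.1998] roll 0.7822
```

servo_tool([
  [[0, 0.06, 0.03, -0.05, 0.11], [0, 0.12, 0.07, -0.1, 0.22], [0, 0.18, 0.1, -0.15, 0.33], [0, 0.229, 0.14, -0.2, 0.44], [0, 0.229, 0.14, -0.2, 0.55], [0, 0.229, 0.14, -0.2, 0.66], [0, 0.229, 0.18, -0.2, 0.78], [0, 0.229, 0.22, -0.2, 0.782], [0, 0.229, 0.266, -0.2, 0.782], [0, 0.229, 0.266, -0.2, 0.782]],
])

```text
time_s: 17.77
ee_pos: [0.5319, 0.0542, 0.164]
ee_rot: [-1.177, -1.244, 1.253]
wrist_force: [-1.2, 0.6, -0.8]
gripper_width: 0.0001
```

```bash
python3 - <<'E'
from h import *
s=monitor.state()
for th,g in((8,.018),(8,0),(15,0),(20,0),(25,0),(30,0),(35,0),(40,0)):
    P,y=push2(th,-.0123,gap=g);print(th,end=' ');go(P,y,s)
E
```

```text
8 t 17.77 pos [0.5319 0.0542 0.164 ] yaw 93.1 axisdown [-0.008 -0.    -1.   ] F [-1.2  0.6 -0.8] w 0.0001 q6 0.05
  shift [-0.0045 -0.0106 -0.008 ] roll 0.0041
8 t 17.77 pos [0.5319 0.0542 0.164 ] yaw 93.1 axisdown [-0.008 -0.    -1.   ] F [-1.2  0.6 -0.8] w 0.0001 q6 0.05
  shift [-0.0047 -0.0109 -0.053 ] roll 0.0041
15 t 17.77 pos [0.5319 0.0542 0.164 ] yaw 93.1 axisdown [-0.008 -0.    -1.   ] F [-1.2  0.6 -0.8] w 0.0001 q6 0.05
  shift [-0.0087 -0.0142 -0.0628] roll -0.098
20 t 17.77 pos [0.5319 0.0542 0.164 ] yaw 93.1 axisdown [-0.008 -0.    -1.   ] F [-1.2  0.6 -0.8] w 0.0001 q6 0.05
  shift [-0.0108 -0.0166 -0.07  ] roll -0.1718
25 t 17.77 pos [0.5319 0.0542 0.164 ] yaw 93.1 axisdown [-0.008 -0.    -1.   ] F [-1.2  0.6 -0.8] w 0.0001 q6 0.05
  shift [-0.0122 -0.0189 -0.0774] roll -0.2468
30 t 17.77 pos [0.5319 0.0542 0.164 ] yaw 93.1 axisdown [-0.008 -0.    -1.   ] F [-1.2  0.6 -0.8] w 0.0001 q6 0.05
  shift [-0.0128 -0.0213 -0.0849] roll -0.323
35 t 17.77 pos [0.5319 0.0542 0.164 ] yaw 93.1 axisdown [-0.008 -0.    -1.   ] F [-1.2  0.6 -0.8] w 0.0001 q6 0.05
  shift [-0.0128 -0.0236 -0.0925] roll -0.4008
40 t 17.77 pos [0.5319 0.0542 0.164 ] yaw 93.1 axisdown [-0.008 -0.    -1.   ] F [-1.2  0.6 -0.8] w 0.0001 q6 0.05
  shift [-0.0121 -0.0258 -0.1   ] roll -0.4803
```

servo_tool([
  [[0, 0, 0, -0.015, 0], [0, 0, 0, -0.03, 0], [0, 0, 0, -0.045, 0], [0, -0.002, -0.002, -0.05, -0.05], [0, -0.004, -0.004, -0.055, -0.1], [0, -0.006, -0.006, -0.062, -0.175], [0, -0.007, -0.008, -0.069, -0.25], [0, -0.008, -0.011, -0.077, -0.327], [0, -0.008, -0.011, -0.077, -0.327], [0, -0.008, -0.011, -0.077, -0.327]],
])

```text
time_s: 18.6
ee_pos: [0.5671, 0.0516, 0.1732]
ee_rot: [-0.998, -1.494, 1.492]
wrist_force: [-0.2, -0.6, -0.3]
gripper_width: -0.0
```

```bash
python3 - 2>/dev/null <<'E'
from h import *
from bench import vision
s=monitor.state();c=vision.capture("side");
planefit(c,-13);capfit(c,-13)
for th in (30,35,40,45,50,55,60):
    P,y=push2(th,-.0123);print(th,end=' ');go(P,y,s)
E
```

```text
body n 35 tilt x,y [-0.5 -5.3] disc ctr [-1.6 -0.9] z at ctr -10.3
bar n 0 ctr nan nan rect 0.0 0.0 [0. 0.] ang acw nan zc bar nan zc body -12.1 63
30 t 18.6 pos [0.5671 0.0516 0.1732] yaw 112.5 axisdown [ 0.002  0.    -1.   ] F [-0.2 -0.6 -0.3] w -0.0 q6 -0.3
  shift [-0.0005  0.0022  0.003 ] roll 0.0
35 t 18.6 pos [0.5671 0.0516 0.1732] yaw 112.5 axisdown [ 0.002  0.    -1.   ] F [-0.2 -0.6 -0.3] w -0.0 q6 -0.3
  shift [-0.003  -0.     -0.0042] roll -0.0778
40 t 18.6 pos [0.5671 0.0516 0.1732] yaw 112.5 axisdown [ 0.002  0.    -1.   ] F [-0.2 -0.6 -0.3] w -0.0 q6 -0.3
  shift [-0.0049 -0.0022 -0.0116] roll -0.1573
45 t 18.6 pos [0.5671 0.0516 0.1732] yaw 112.5 axisdown [ 0.002  0.    -1.   ] F [-0.2 -0.6 -0.3] w -0.0 q6 -0.3
  shift [-0.0061 -0.0043 -0.0193] roll -0.2388
50 t 18.6 pos [0.5671 0.0516 0.1732] yaw 112.5 axisdown [ 0.002  0.    -1.   ] F [-0.2 -0.6 -0.3] w -0.0 q6 -0.3
  shift [-0.0066 -0.0063 -0.0271] roll -0.3223
55 t 18.6 pos [0.5671 0.0516 0.1732] yaw 112.5 axisdown [ 0.002  0.    -1.   ] F [-0.2 -0.6 -0.3] w -0.0 q6 -0.3
  shift [-0.0065 -0.0083 -0.035 ] roll -0.408
60 t 18.6 pos [0.5671 0.0516 0.1732] yaw 112.5 axisdown [ 0.002  0.    -1.   ] F [-0.2 -0.6 -0.3] w -0.0 q6 -0.3
  shift [-0.0057 -0.0101 -0.043 ] roll -0.4957
```

servo_tool([
  [[0, -0.001, 0.004, 0.001, -0.04], [0, -0.003, 0.004, -0.004, -0.078], [0, -0.004, 0.003, -0.008, -0.12], [0, -0.005, 0.002, -0.012, -0.157], [0, -0.0055, 0.001, -0.016, -0.2], [0, -0.006, 0, -0.02, -0.24], [0, -0.0065, -0.001, -0.024, -0.28], [0, -0.0066, -0.002, -0.028, -0.322], [0, -0.0065, -0.004, -0.035, -0.408], [0, -0.0065, -0.004, -0.035, -0.408]],
])

```text
time_s: 19.48
ee_pos: [0.58, 0.0539, 0.1743]
ee_rot: [-0.701, -1.783, 1.786]
wrist_force: [-2.0, -2.3, 1.5]
gripper_width: -0.0001
```

```bash
python3 - 2>/dev/null <<'E'
from h import *
from bench import vision
s=monitor.state();c=vision.capture("side");
cv2.imwrite("pics/r1.png",crop(c,330,175,s=9))
go(push2(55,-.0123)[0],None,s)
for z in(-13,-19):planefit(c,z);capfit(c,z)
# list of near points in the neck frame above the body (bar remnants) with brightness
W=cloud(c);Q=(W-NC).reshape(-1,3);x,y,z=Q@NX*1e3,Q@NY*1e3,Q@NA*1e3;I=c["image"].mean(-1).ravel()
m=(np.hypot(x,y)<34)&(z>24)&(z<48)&(I>60);print(np.c_[x,y,z,I][m].round().astype(int)[::4].tolist())
E
```

```text
t 19.48 pos [0.58   0.0539 0.1743] yaw 137.1 axisdown [-0.    -0.002 -1.   ] F [-2.  -2.3  1.5] w -0.0001 q6 -0.73
  shift [-0.0008 -0.0057 -0.0029] roll -0.0
body n 47 tilt x,y [14.3 -1.5] disc ctr [3.  1.3] z at ctr -11.9
bar n 1 ctr -6.0 16.6 rect -6.0 16.6 [0. 0.] ang acw nan zc bar -12.4 zc body -14.0 47
body n 28 tilt x,y [  6.9 -10.5] disc ctr [ 1.1 -1.4] z at ctr -13.3
bar n 1 ctr -11.2 23.2 rect -11.2 23.2 [0. 0.] ang acw nan zc bar -21.8 zc body -18.4 53
[[-6, 17, 43, 70], [-16, 11, 25, 95], [-26, 2, 27, 115], [-24, -2, 25, 128], [-16, -12, 27, 133], [-21, -12, 25, 117], [-15, -19, 25, 119]]
```

servo_tool([
  [[0, 0, 0, 0.01, 0], [0, 0, 0, 0.03, 0], [0, 0, 0, 0.05, 0], [0, 0, -0.05, 0.06, 0], [0, 0, -0.12, 0.1, 0], [0, 0, -0.12, 0.2, 0], [0, 0, -0.12, 0.3, 0], [0, 0, -0.12, 0.35, 0], [0, 0, -0.12, 0.35, 0], [0, 0, -0.12, 0.35, 0]],
])

```text
time_s: 20.37
ee_pos: [0.4838, -0.0489, 0.2224]
ee_rot: [-0.704, -1.783, 1.782]
wrist_force: [-0.4, 0.2, -0.9]
gripper_width: -0.0002
```

```bash
python3 - 2>/dev/null <<'E'
from h import *
from bench import vision
go([.5,0,.2])
for n in("side","top"):
  c=vision.capture(n);print(n)
  for z in(-12,-19):planefit(c,z);capfit(c,z)
  cv2.imwrite(f"pics/v_{n}.png",crop(c,*((330,175) if n=="side" else (286,172)),s=6))
a=np.hstack([cv2.imread("pics/v_side.png"),cv2.imread("pics/v_top.png")]);cv2.imwrite("pics/v.png",a)
E
```

```text
t 20.37 pos [ 0.4838 -0.0489  0.2224] yaw 136.9 axisdown [ 0.001  0.    -1.   ] F [-0.4  0.2 -0.9] w -0.0002 q6 -0.92
  shift [ 0.054   0.0561 -0.1169] roll -0.0
side
body n 105 tilt x,y [-8.9 -2.4] disc ctr [-2.9 -2.9] z at ctr -9.1
bar n 61 ctr -5.8 -5.0 rect -7.9 -1.0 [14.3 60.4] ang acw 25.3 zc bar -10.8 zc body -11.6 142
body n 61 tilt x,y [-3.9 -1.3] disc ctr [-2.1 -4. ] z at ctr -12.5
bar n 18 ctr 0.6 -12.2 rect -6.2 -0.2 [13.6 60.3] ang acw 21.8 zc bar -18.0 zc body -17.4 77
top
body n 132 tilt x,y [-9.9 -4.3] disc ctr [-4.8 -3.1] z at ctr -11.7
bar n 105 ctr -7.4 -4.0 rect -8.2 -3.6 [14.7 56.3] ang acw 25.0 zc bar -11.8 zc body -10.6 182
body n 67 tilt x,y [-6.7 -3.3] disc ctr [-3.7 -3.1] z at ctr -12.3
bar n 36 ctr -3.2 -2.6 rect -7.5 -3.0 [16.  55.8] ang acw 22.9 zc bar -17.8 zc body -16.9 82
```

```bash
cat >> h.py <<'E'
def tip(c,r=.045):
    p=monitor.state()["ee_pos"];W=cloud(c).reshape(-1,3)
    m=(np.hypot(W[:,0]-p[0],W[:,1]-p[1])<r)&(W[:,2]>p[2]-.05)&(W[:,2]<p[2]+.05)
    z=np.sort(p[2]-W[m,2]);print("tip d (largest)",(z[::-1][:12]*1000).round(1),len(z))
E
python3 - <<'E'
from h import *
from bench import vision
tip(vision.capture("side"),.03);tip(vision.capture("top"),.03)
s=monitor.state()
C=NC+NA*.038
for yaw in(40,): go([C[0],C[1],.23],yaw,s)
E
```

```text
tip d (largest) [17.9 12.6 11.9 11.8 11.1 10.2  9.5  9.5  9.3  8.6  6.8  6.7] 188
tip d (largest) [] 0
t 20.57 pos [ 0.4854 -0.0475  0.2218] yaw 137.2 axisdown [ 0.  0. -1.] F [0.2 0.1 0.2] w -0.0003 q6 -0.92
  shift [ 0.0777 -0.0202 -0.3978] roll -1.3806
```

Measured fingertip reach with the jaws shut is about 18–19 mm. The pushes mostly rocked the cap, and the bar is now at 25°. I'll use the half-open jaws as a two-point wrench instead, which applies a pure couple.

servo_tool([
  [[0.55, 0.01, -0.02, -0.05, 0.1], [0.55, 0.02, -0.04, -0.1, 0.2], [0.55, 0.03, -0.06, -0.16, 0.3], [0.55, 0.04, -0.06, -0.22, 0.4], [0.55, 0.05, -0.06, -0.28, 0.5], [0.55, 0.06, -0.06, -0.34, 0.6], [0.55, 0.07, -0.06, -0.385, 0.7], [0.55, 0.08, -0.06, -0.385, 0.8], [0.55, 0.08, -0.06, -0.385, 0.9], [0.55, 0.08, -0.06, -0.385, 1]],
])

```text
time_s: 21.4
ee_pos: [0.5665, 0.0885, 0.245]
ee_rot: [-1.307, -1.039, 1.041]
wrist_force: [0.5, 0.4, 0.5]
gripper_width: 0.0474
```

```bash
cat >> h.py <<'E'
def yawof(phi): return push(phi,0)[1]
E
python3 - 2>/dev/null <<'E'
from h import *
from bench import vision
c=vision.capture("side");tip(c,.05);capfit(c,-12)
C=NC+NA*.038;C0=C-[.006,0,0]
print(C0,[round(yawof(p),1) for p in(-42,-28,-22,0,10)])
go([C0[0],C0[1],.19],yawof(-42))
E
```

```text
tip d (largest) [14.8 14.  14.  13.5 12.6 12.  10.9 10.2 10.1  9.5  9.2  8.9] 85
bar n 57 ctr -6.6 -3.9 rect -7.9 -1.4 [14. 58.] ang acw 25.8 zc bar -10.5 zc body -11.6 141
[0.56474745 0.09034191 0.15690897] [np.float64(48.0), np.float64(61.2), np.float64(66.7), np.float64(86.0), np.float64(94.6)]
t 21.45 pos [0.5664 0.0882 0.2451] yaw 76.8 axisdown [-0.001  0.    -1.   ] F [-0.2  0.   0.5] w 0.047 q6 0.39
  shift [0.0043 0.1378 0.0052] roll 0.4796
```

servo_tool([
  [[0.55, 0.004, 0.02, 0.005, 0.12], [0.55, 0.004, 0.04, 0.005, 0.24], [0.55, 0.004, 0.06, 0.005, 0.36], [0.55, 0.004, 0.09, 0.005, 0.48], [0.55, 0.004, 0.12, 0.005, 0.48], [0.55, 0.004, 0.15, 0.005, 0.48], [0.55, 0.004, 0.175, 0.005, 0.48], [0.55, 0.004, 0.188, 0.005, 0.48], [0.55, 0.004, 0.188, 0.005, 0.48], [0.55, 0.004, 0.188, 0.005, 0.48]],
])

```text
time_s: 22.28
ee_pos: [0.5646, 0.0889, 0.1706]
ee_rot: [-1.468, -0.659, 0.66]
wrist_force: [0.5, -0.3, 0.3]
gripper_width: 0.0466
```

```bash
python3 - 2>/dev/null <<'E'
from h import *
s=monitor.state()
C=NC+NA*.038
for phi,dx,z in((-42,-6,.170),(-42,-6,.168),(-28,-3,.166),(-22,0,.165),(-10,0,.165),(0,0,.164),(10,0,.164)):
    print(phi,end=' ');go([C[0]+dx/1e3,C[1],z],yawof(phi),s)
E
```

```text
-42 t 22.28 pos [0.5646 0.0889 0.1706] yaw 48.4 axisdown [-0. -0. -1.] F [ 0.5 -0.3  0.3] w 0.0466 q6 0.88
  shift [0.0031 0.0014 0.0021] roll 0.0061
-42 t 22.28 pos [0.5646 0.0889 0.1706] yaw 48.4 axisdown [-0. -0. -1.] F [ 0.5 -0.3  0.3] w 0.0466 q6 0.88
  shift [0.0031 0.0064 0.0021] roll 0.0061
-28 t 22.28 pos [0.5646 0.0889 0.1706] yaw 48.4 axisdown [-0. -0. -1.] F [ 0.5 -0.3  0.3] w 0.0466 q6 0.88
  shift [ 0.0081  0.0114 -0.0035] roll -0.2142
-22 t 22.28 pos [0.5646 0.0889 0.1706] yaw 48.4 axisdown [-0. -0. -1.] F [ 0.5 -0.3  0.3] w 0.0466 q6 0.88
  shift [ 0.013   0.0139 -0.0091] roll -0.3049
-10 t 22.28 pos [0.5646 0.0889 0.1706] yaw 48.4 axisdown [-0. -0. -1.] F [ 0.5 -0.3  0.3] w 0.0466 q6 0.88
  shift [ 0.013   0.0139 -0.0091] roll -0.4816
0 t 22.28 pos [0.5646 0.0889 0.1706] yaw 48.4 axisdown [-0. -0. -1.] F [ 0.5 -0.3  0.3] w 0.0466 q6 0.88
  shift [ 0.013   0.0164 -0.0091] roll -0.6263
10 t 22.28 pos [0.5646 0.0889 0.1706] yaw 48.4 axisdown [-0. -0. -1.] F [ 0.5 -0.3  0.3] w 0.0466 q6 0.88
  shift [ 0.013   0.0164 -0.0091] roll -0.771
```

servo_tool([
  [[0.5, 0.003, 0.007, 0.002, 0], [0.47, 0.003, 0.009, 0.002, -0.05], [0.47, 0.005, 0.011, 0, -0.12], [0.47, 0.008, 0.012, -0.003, -0.2], [0.47, 0.011, 0.013, -0.006, -0.26], [0.47, 0.013, 0.014, -0.009, -0.31], [0.47, 0.013, 0.014, -0.009, -0.37], [0.47, 0.013, 0.014, -0.009, -0.43], [0.47, 0.013, 0.014, -0.009, -0.48], [0.47, 0.013, 0.014, -0.009, -0.48]],
])

```text
time_s: 23.12
ee_pos: [0.5712, 0.0903, 0.1659]
ee_rot: [-1.308, -1.044, 1.042]
wrist_force: [0.2, -0.3, -1.0]
gripper_width: 0.0401
```

```bash
python3 - 2>/dev/null <<'E'
from h import *
from bench import vision
s=monitor.state();print(s["torque"].round(2))
c=vision.capture("side");planefit(c,-12);capfit(c,-12)
C=NC+NA*.038
for phi,dx,z in((-10,0,.165),(12,0,.164)):
    print(phi,end=' ');go([C[0]+dx/1e3,C[1],z],yawof(phi),s)
E
```

```text
[-0.02 -0.01 -0.  ]
body n 82 tilt x,y [-4.4  4.5] disc ctr [-2.6  1.6] z at ctr -14.9
bar n 26 ctr 5.4 -19.0 rect -0.0 -6.3 [39.  50.7] ang acw -12.7 zc bar -13.0 zc body -13.7 105
-10 t 23.12 pos [0.5712 0.0903 0.1659] yaw 77.2 axisdown [ 0.002  0.    -1.   ] F [ 0.2 -0.3 -1. ] w 0.0401 q6 0.38
  shift [-0.0002  0.0024  0.0012] roll -0.0014
12 t 23.12 pos [0.5712 0.0903 0.1659] yaw 77.2 axisdown [ 0.002  0.    -1.   ] F [ 0.2 -0.3 -1. ] w 0.0401 q6 0.38
  shift [-0.0002  0.0049  0.0012] roll -0.3199
```

servo_tool([
  [[0.47, 0, 0.002, 0.001, -0.05], [0.47, 0, 0.003, 0.001, -0.1], [0.47, 0, 0.004, 0.001, -0.15], [0.47, 0, 0.005, 0.001, -0.2], [0.47, 0, 0.005, 0.001, -0.25], [0.47, 0, 0.005, 0.001, -0.3], [0.47, 0, 0.005, 0.001, -0.34], [0.47, 0, 0.005, 0.001, -0.34], [0.47, 0, 0.005, 0.001, -0.34], [0.47, 0, 0.005, 0.001, -0.34]],
])

```text
time_s: 24.0
ee_pos: [0.5713, 0.0895, 0.1642]
ee_rot: [-1.148, -1.305, 1.303]
wrist_force: [2.2, -4.7, 4.9]
gripper_width: 0.04
```

```bash
python3 - 2>/dev/null <<'E'
from h import *
from bench import vision
s=monitor.state();print(s["torque"].round(2))
c=vision.capture("side")
for z in(-12,-19):planefit(c,z);capfit(c,z)
C=NC+NA*.038
print(10,end=' ');go([C[0],C[1],.164],yawof(13),s)
E
```

```text
[-0.9  -0.37 -0.17]
body n 67 tilt x,y [-2.1  3.3] disc ctr [-0.7  0.5] z at ctr -17.1
bar n 36 ctr -3.4 -6.7 rect -3.4 -5.6 [22.8 64.2] ang acw 25.0 zc bar -14.2 zc body -14.9 66
body n 68 tilt x,y [-1.6  4.4] disc ctr [-0.5  0.6] z at ctr -17.2
bar n 49 ctr -7.4 -1.9 rect -2.2 -3.4 [29.7 64.1] ang acw 35.2 zc bar -18.2 zc body -17.6 121
10 t 24.0 pos [0.5713 0.0895 0.1642] yaw 97.4 axisdown [ 0.003 -0.001 -1.   ] F [ 2.2 -4.7  4.9] w 0.04 q6 0.03
  shift [0.0022 0.0005 0.0012] roll 0.0023
```

servo_tool([
  [[0.5, 0, 0, 0, 0.04], [0.55, 0, 0, 0, 0.06], [0.55, 0, -0.03, 0, 0.06], [0.55, 0, -0.08, 0, 0.06], [0.55, 0, -0.15, 0, 0.06], [0.55, 0, -0.2, 0.1, 0.06], [0.55, 0, -0.2, 0.2, 0.06], [0.55, -0.1, -0.2, 0.3, 0.06], [0.55, -0.2, -0.2, 0.3, 0.06], [0.55, -0.2, -0.2, 0.3, 0.06]],
])

```text
time_s: 24.88
ee_pos: [0.4592, -0.0072, 0.2429]
ee_rot: [-1.176, -1.256, 1.259]
wrist_force: [-0.2, 0.7, 0.1]
gripper_width: 0.0469
```

```bash
python3 - 2>/dev/null <<'E'
from h import *
from bench import vision
s=monitor.state();go([.5,0,.2],None,s)
for n in("side","top"):
  c=vision.capture(n);print(n)
  for z in(-12,-18.5):planefit(c,z);capfit(c,z)
  cv2.imwrite(f"pics/w_{n}.png",crop(c,*((330,175) if n=="side" else (286,172)),s=6))
E
```

```text
t 24.88 pos [ 0.4592 -0.0072  0.2429] yaw 93.8 axisdown [-0.002 -0.001 -1.   ] F [-0.2  0.7  0.1] w 0.0469 q6 -0.08
  shift [ 0.0112  0.1071 -0.1033] roll -0.0
side
body n 103 tilt x,y [-1.3 -0.5] disc ctr [-0.7  1.3] z at ctr -17.8
bar n 22 ctr -1.7 0.7 rect 0.1 -0.1 [12.1 54. ] ang acw 52.9 zc bar -15.9 zc body -15.2 64
body n 104 tilt x,y [-0.9  0.9] disc ctr [-0.7  1.5] z at ctr -17.8
bar n 69 ctr -0.6 -1.8 rect -1.4 -0.6 [15.5 55.7] ang acw 54.3 zc bar -18.2 zc body -17.9 150
top
body n 94 tilt x,y [-0.5  2.2] disc ctr [-3.9 -1. ] z at ctr -18.2
bar n 13 ctr -7.3 3.7 rect -8.2 4.7 [ 8.4 28.8] ang acw 68.2 zc bar -15.9 zc body -15.7 40
body n 94 tilt x,y [-1.5 -1.6] disc ctr [-3.9 -0.9] z at ctr -18.9
bar n 58 ctr -10.5 4.7 rect -9.3 2.8 [14.2 39.6] ang acw 60.4 zc bar -18.8 zc body -18.4 135
```

The cap has dropped in: bar at about 54° anticlockwise, tilt about 1°, z about −18 raw (my depth readings run about 1.5 mm high). For the clockwise turn I'll push the other bar end, again from the downhill side.

```bash
cat >> h.py <<'E'
def push3(th,u=33,gap=0,lift=.027):
    zc=-.020-.000055*(50-th);P,y=push(th,zc,u=u,gap=gap);t=np.radians(th)
    P[2]=(NC+NA*(zc+.030))[2]-.020*np.sin(t)*.5-.007*np.cos(t)*.5+lift
    return P,y
E
python3 - <<'E'
from h import *
s=monitor.state()
for t in(54,30,0,-30):print(t,push3(t))
P,y=push3(56,gap=.014);print(P,y);go(P+[0,0,.06],y,s);go(P,y,s)
E
```

```text
54 (array([0.53883916, 0.09792106, 0.14970336]), np.float64(135.9553996336452))
30 (array([0.54491138, 0.11238116, 0.15067654]), np.float64(112.51505117707799))
0 (array([0.55892639, 0.1242615 , 0.15377868]), np.float64(85.95))
-30 (array([0.57625399, 0.12704284, 0.15781865]), np.float64(59.38494882292202))
[0.52924092 0.08618963 0.14969849] 138.0365675393943
t 24.98 pos [ 0.461  -0.0059  0.2429] yaw 93.7 axisdown [-0.001  0.001 -1.   ] F [ 0.1  0.8 -0.6] w 0.0468 q6 -0.08
  shift [ 0.2185  0.0832 -0.1851] roll -0.7387
t 24.98 pos [ 0.461  -0.0059  0.2429] yaw 93.7 axisdown [-0.001  0.001 -1.   ] F [ 0.1  0.8 -0.6] w 0.0468 q6 -0.08
  shift [ 0.2183  0.2332 -0.1852] roll -0.7387
```

servo_tool([
  [[0, 0.05, 0.01, -0.04, -0.1], [0, 0.1, 0.03, -0.08, -0.2], [0, 0.15, 0.05, -0.12, -0.3], [0, 0.2, 0.07, -0.16, -0.4], [0, 0.218, 0.083, -0.185, -0.5], [0, 0.218, 0.083, -0.185, -0.6], [0, 0.218, 0.09, -0.185, -0.7], [0, 0.218, 0.14, -0.185, -0.739], [0, 0.218, 0.2, -0.185, -0.739], [0, 0.218, 0.233, -0.185, -0.739]],
])

```text
time_s: 25.82
ee_pos: [0.5285, 0.0891, 0.1469]
ee_rot: [-0.679, -1.796, 1.797]
wrist_force: [-1.4, -0.6, 0.1]
gripper_width: -0.0003
```

```bash
python3 - <<'E'
from h import *
s=monitor.state()
print("start err",end=' ');go(push3(56,gap=.014)[0],None,s)
for th in(56,50,40,30,20,10):
    P,y=push3(th);print(th,end=' ');go(P,y,s)
E
```

```text
start err t 25.82 pos [0.5285 0.0891 0.1469] yaw 138.4 axisdown [-0.004  0.001 -1.   ] F [-1.4 -0.6  0.1] w -0.0003 q6 -0.68
  shift [-0.006  -0.007   0.0042] roll -0.0
56 t 25.82 pos [0.5285 0.0891 0.1469] yaw 138.4 axisdown [-0.004  0.001 -1.   ] F [-1.4 -0.6  0.1] w -0.0003 q6 -0.68
  shift [-0.0062 -0.007  -0.0308] roll 0.0054
50 t 25.82 pos [0.5285 0.0891 0.1469] yaw 138.4 axisdown [-0.004  0.001 -1.   ] F [-1.4 -0.6  0.1] w -0.0003 q6 -0.68
  shift [-0.0013 -0.0072 -0.0395] roll 0.1084
40 t 25.82 pos [0.5285 0.0891 0.1469] yaw 138.4 axisdown [-0.004  0.001 -1.   ] F [-1.4 -0.6  0.1] w -0.0003 q6 -0.68
  shift [ 0.0049 -0.008  -0.0549] roll 0.2734
30 t 25.82 pos [0.5285 0.0891 0.1469] yaw 138.4 axisdown [-0.004  0.001 -1.   ] F [-1.4 -0.6  0.1] w -0.0003 q6 -0.68
  shift [ 0.0082 -0.0095 -0.0707] roll 0.4307
20 t 25.82 pos [0.5285 0.0891 0.1469] yaw 138.4 axisdown [-0.004  0.001 -1.   ] F [-1.4 -0.6  0.1] w -0.0003 q6 -0.68
  shift [ 0.0088 -0.0116 -0.0866] roll 0.5819
10 t 25.82 pos [0.5285 0.0891 0.1469] yaw 138.4 axisdown [-0.004  0.001 -1.   ] F [-1.4 -0.6  0.1] w -0.0003 q6 -0.68
  shift [ 0.0066 -0.0143 -0.1019] roll 0.7288
```

servo_tool([
  [[0, 0, 0, -0.018, 0], [0, 0, 0, -0.035, 0], [0, 0.005, 0, -0.044, 0.108], [0, 0.008, 0, -0.051, 0.19], [0, 0.011, -0.001, -0.059, 0.273], [0, 0.0125, -0.002, -0.067, 0.35], [0, 0.014, -0.0025, -0.075, 0.43], [0, 0.0145, -0.0035, -0.083, 0.51], [0, 0.015, -0.005, -0.091, 0.58], [0, 0.015, -0.005, -0.091, 0.58]],
])

```text
time_s: 26.65
ee_pos: [0.5423, 0.1143, 0.1502]
ee_rot: [-1.085, -1.358, 1.392]
wrist_force: [-16.3, -15.0, 5.0]
gripper_width: -0.0003
```

```bash
python3 - 2>/dev/null <<'E'
from h import *
from bench import vision
s=monitor.state();c=vision.capture("side");planefit(c,-19);capfit(c,-19)
print("20 err",end=' ');go(push3(20)[0],None,s)
for th in(20,10,0,-10,-20,-30,-36):
    P,y=push3(th);print(th,end=' ');go(P,y,s)
E
```

```text
body n 87 tilt x,y [4.8 7.8] disc ctr [0.5 2.9] z at ctr -15.9
bar n 74 ctr 2.5 5.0 rect 0.6 7.8 [22.5 60.3] ang acw 55.7 zc bar -17.6 zc body -18.1 101
20 err t 26.65 pos [0.5423 0.1143 0.1502] yaw 103.2 axisdown [-0.017 -0.011 -1.   ] F [-16.3 -15.    5. ] w -0.0003 q6 -0.02
  shift [ 0.0035 -0.0036 -0.0178] roll -0.0
20 t 26.65 pos [0.5423 0.1143 0.1502] yaw 103.2 axisdown [-0.017 -0.011 -1.   ] F [-16.3 -15.    5. ] w -0.0003 q6 -0.02
  shift [ 0.0035 -0.0036 -0.0178] roll -0.0042
10 t 26.65 pos [0.5423 0.1143 0.1502] yaw 103.2 axisdown [-0.017 -0.011 -1.   ] F [-16.3 -15.    5. ] w -0.0003 q6 -0.02
  shift [ 0.0105 -0.0065 -0.0315] roll 0.1427
0 t 26.65 pos [0.5423 0.1143 0.1502] yaw 103.2 axisdown [-0.017 -0.011 -1.   ] F [-16.3 -15.    5. ] w -0.0003 q6 -0.02
  shift [ 0.0148 -0.0098 -0.0459] roll 0.2874
-10 t 26.65 pos [0.5423 0.1143 0.1502] yaw 103.2 axisdown [-0.017 -0.011 -1.   ] F [-16.3 -15.    5. ] w -0.0003 q6 -0.02
  shift [ 0.0164 -0.0134 -0.0606] roll 0.4321
-20 t 26.65 pos [0.5423 0.1143 0.1502] yaw 103.2 axisdown [-0.017 -0.011 -1.   ] F [-16.3 -15.    5. ] w -0.0003 q6 -0.02
  shift [ 0.0153 -0.0171 -0.0753] roll 0.579
-30 t 26.65 pos [0.5423 0.1143 0.1502] yaw 103.2 axisdown [-0.017 -0.011 -1.   ] F [-16.3 -15.    5. ] w -0.0003 q6 -0.02
  shift [ 0.0116 -0.0207 -0.0895] roll 0.7302
-36 t 26.65 pos [0.5423 0.1143 0.1502] yaw 103.2 axisdown [-0.017 -0.011 -1.   ] F [-16.3 -15.    5. ] w -0.0003 q6 -0.02
  shift [ 0.0082 -0.0228 -0.0977] roll 0.8237
```

Pushing one end tips the cap and jams it (about 22 N, bar still at 55°). I'll back off and turn it with the jaws closed lightly across the bar instead.

```bash
python3 - <<'E'
from h import *
s=dict(monitor.state());P,y=push3(20);s["ee_pos"]=P
go([.576,.0899,.215],46,s)
E
```

```text
t 26.7 pos [0.549  0.1173 0.1515] yaw 103.3 axisdown [-0.017 -0.011 -1.   ] F [-16.3 -13.7   4.3] w 0.0 q6 -0.02
  shift [-0.0832 -0.159  -0.0471] roll 0.9551
```

servo_tool([
  [[0, 0, 0, 0.03, 0], [0, 0, 0, 0.06, 0], [0, 0, -0.06, 0.06, 0.1], [0.45, 0, -0.159, 0.06, 0.22], [0.45, -0.04, -0.159, 0, 0.34], [0.45, -0.083, -0.159, -0.047, 0.46], [0.45, -0.083, -0.159, -0.047, 0.58], [0.45, -0.083, -0.159, -0.047, 0.7], [0.45, -0.083, -0.159, -0.047, 0.82], [0.45, -0.083, -0.159, -0.047, 0.94]],
])

```text
time_s: 27.53
ee_pos: [0.5769, 0.0919, 0.217]
ee_rot: [-1.474, -0.643, 0.638]
wrist_force: [-0.1, 0.3, -0.3]
gripper_width: 0.0388
```

```bash
python3 - 2>/dev/null <<'E'
from h import *
from bench import vision
c=vision.capture("side");planefit(c,-18.5);capfit(c,-18.5);tip(c,.04)
go([.576,.0899,.162],46)
E
```

```text
body n 95 tilt x,y [-0.9 -0.3] disc ctr [-1.5  0.8] z at ctr -17.8
bar n 68 ctr -0.4 -2.2 rect -0.8 0.2 [16.7 56.7] ang acw 49.1 zc bar -18.2 zc body -17.9 155
tip d (largest) [48.7 48.5 16.7 16.5 15.5 15.  14.9 14.4 14.4 12.8 11.2 10.9] 201
t 27.58 pos [0.5769 0.0919 0.217 ] yaw 46.8 axisdown [ 0.003  0.001 -1.   ] F [-0.2 -0.6  0.1] w 0.0383 q6 0.91
  shift [-0.0055  0.1376 -0.0016] roll 0.0133
```

servo_tool([
  [[0.45, -0.005, 0.03, 0, 0.05], [0.45, -0.005, 0.07, 0, 0.05], [0.45, -0.005, 0.11, 0, 0.05], [0.45, -0.005, 0.138, 0, 0.05], [0.45, -0.005, 0.138, 0, 0.05], [0.15, -0.005, 0.138, 0, 0.05], [0.15, -0.005, 0.138, 0, 0.05], [0.15, -0.005, 0.138, 0, 0.05], [0.15, -0.005, 0.138, 0, 0.05], [0.15, -0.005, 0.138, 0, 0.05]],
], squeeze=25)

```text
time_s: 28.42
ee_pos: [0.5756, 0.0901, 0.1623]
ee_rot: [-1.484, -0.61, 0.602]
wrist_force: [1.5, 3.9, 5.4]
gripper_width: 0.0159
```

```bash
python3 - 2>/dev/null <<'E'
from h import *
from bench import vision
c=vision.capture("side");planefit(c,-18.5);capfit(c,-18.5)
go([.576,.0899,.162],46);print(monitor.state()["torque"].round(2),[ (t,round(yawof(t)-90,1)) for t in(50,20,0,-30,-38)])
E
```

```text
body n 91 tilt x,y [1.2 3.9] disc ctr [-0.5 -1.3] z at ctr -17.4
bar n 54 ctr 9.1 -6.7 rect -1.4 -3.8 [34.8 52.3] ang acw 63.9 zc bar -18.4 zc body -17.4 143
t 28.47 pos [0.5756 0.0901 0.1623] yaw 44.4 axisdown [ 0.005  0.002 -1.   ] F [0.9 3.7 6.2] w 0.0163 q6 0.95
  shift [ 0.0004  0.0007 -0.001 ] roll -0.0271
[ 0.92 -0.42  0.05] [(50, np.float64(41.9)), (20, np.float64(13.4)), (0, np.float64(-4.0)), (-30, np.float64(-30.6)), (-38, np.float64(-38.1))]
```

servo_tool([
  [[0.15, 0, 0.002, 0, 0.05], [0.15, 0, 0.003, 0, 0.12], [0.15, 0, 0.003, 0, 0.2], [0.15, 0, 0.004, 0, 0.28], [0.15, 0, 0.004, 0, 0.36], [0.15, 0, 0.004, 0, 0.44], [0.15, 0, 0.005, 0, 0.52], [0.15, 0, 0.005, 0, 0.6], [0.15, 0, 0.005, 0, 0.68], [0.15, 0, 0.005, 0, 0.68]],
])

```text
time_s: 29.3
ee_pos: [0.5781, 0.0902, 0.1622]
ee_rot: [-1.568, -0.056, 0.039]
wrist_force: [3.6, 2.7, 9.0]
gripper_width: 0.0158
```

```bash
python3 - 2>/dev/null <<'E'
from h import *
from bench import vision
c=vision.capture("side");planefit(c,-19.5);capfit(c,-19.5)
go([.576,.0899,.16],-38);print(monitor.state()["torque"].round(2))
E
```

```text
body n 82 tilt x,y [6.4 5.6] disc ctr [1.2 1.8] z at ctr -19.6
bar n 65 ctr 7.6 -3.2 rect 4.7 2.0 [36.3 52.7] ang acw 7.3 zc bar -19.5 zc body -19.9 129
t 29.35 pos [0.5781 0.0901 0.1622] yaw 3.6 axisdown [ 0.011  0.002 -1.   ] F [4.2 3.7 9.1] w 0.0162 q6 1.66
  shift [-0.0054  0.0054 -0.0003] roll 0.693
[ 0.81 -1.27  0.3 ]
```

servo_tool([
  [[0.15, 0, 0.001, 0, 0.08], [0.15, 0, 0.002, 0, 0.16], [0.15, 0, 0.002, 0, 0.24], [0.15, 0, 0.003, 0, 0.32], [0.15, 0, 0.003, 0, 0.4], [0.15, 0, 0.003, 0, 0.48], [0.15, 0, 0.004, 0, 0.55], [0.15, 0, 0.004, 0, 0.62], [0.15, 0, 0.004, 0, 0.67], [0.15, 0, 0.004, 0, 0.67]],
])

```text
time_s: 30.18
ee_pos: [0.5759, 0.0877, 0.1601]
ee_rot: [-1.512, 0.497, -0.508]
wrist_force: [-1.3, -2.8, 11.6]
gripper_width: 0.0161
```

```bash
python3 - 2>/dev/null <<'E'
from h import *
from bench import vision
c=vision.capture("side");planefit(c,-21.5);capfit(c,-21.5)
go([.576,.0899,.16],-38);print(monitor.state()["torque"].round(2))
E
```

```text
body n 76 tilt x,y [ 2.9 -0.1] disc ctr [ 0.6 -2.3] z at ctr -22.1
bar n 69 ctr 0.7 -9.7 rect 5.2 -9.0 [43.6 40.4] ang acw 71.3 zc bar -21.6 zc body -22.2 122
t 30.23 pos [0.5759 0.0876 0.1601] yaw -36.7 axisdown [ 0.006 -0.003 -1.   ] F [-1.9 -2.4 12.2] w 0.016 q6 2.36
  shift [-0.0033  0.0002  0.0048] roll 0.0214
[-0.54 -0.13  0.16]
```

servo_tool([
  [[0.3, 0, 0, 0, 0], [0.4, 0, 0, 0, 0], [0.45, 0, 0, 0, 0], [0.45, 0, -0.04, 0, 0], [0.45, 0, -0.1, 0, 0], [0.45, 0, -0.18, 0, 0], [0.45, -0.1, -0.2, 0.05, 0], [0.45, -0.2, -0.2, 0.15, 0], [0.45, -0.28, -0.2, 0.25, 0], [0.45, -0.28, -0.2, 0.25, 0]],
])

```text
time_s: 31.07
ee_pos: [0.5429, 0.2387, 0.2365]
ee_rot: [-1.512, 0.501, -0.499]
wrist_force: [0.8, -0.1, 0.4]
gripper_width: 0.0383
```

```bash
python3 - 2>/dev/null <<'E'
from h import *
from bench import vision
go([.576,.0899,.16],-38)
for n in("side","top"):
  c=vision.capture(n);print(n);planefit(c,-22);capfit(c,-22)
  cv2.imwrite(f"pics/x_{n}.png",crop(c,*((335,178) if n=="side" else (286,172)),s=6))
a=np.hstack([cv2.imread("pics/x_side.png"),cv2.imread("pics/x_top.png")]);cv2.imwrite("pics/x.png",a)
E
```

```text
t 31.07 pos [0.5429 0.2387 0.2365] yaw -36.6 axisdown [-0.001  0.    -1.   ] F [ 0.8 -0.1  0.4] w 0.0383 q6 2.62
  shift [ 0.2883  0.191  -0.2494] roll 0.0234
side
body n 75 tilt x,y [-0.2  1. ] disc ctr [-1.   1.2] z at ctr -21.8
bar n 68 ctr -1.2 -0.1 rect -0.6 1.4 [56.7 17.8] ang acw -29.7 zc bar -22.7 zc body -21.9 128
top
body n 143 tilt x,y [-2.2 -1.5] disc ctr [-3.2 -1.8] z at ctr -22.7
bar n 96 ctr -2.0 -1.4 rect -1.9 -1.1 [54.6 15.4] ang acw -30.0 zc bar -23.5 zc body -22.7 215
```

View pics/x.png

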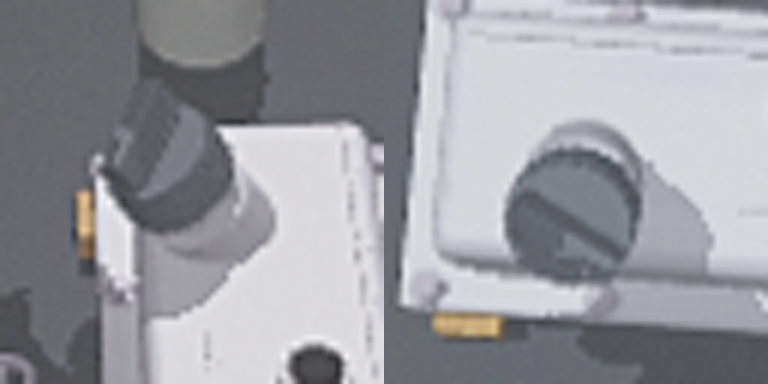

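The cap is home: bar at −30° in both views, tilt within 2°. It sank about 4 mm from the gap position, so z is about −24. The gripper is clear, so I'm handing in.

```bash
python3 -c "
from bench import order
print(order.hand_in())"
```

```text
the job is handed in; nothing more can be done
None
```

The filler cap is screwed home on the neck and released, and the job is handed in at about 31 s of the 45 s allowed. The hand-in gave no verdict.

**What I did**
- The tool cannot tilt. I gripped the cap by the bar's ends and pivoted it 30° in the pads against the edge of the cover, then set it on the thread with its bar level.
- I turned it anticlockwise with the half-open jaws as a wrench until it dropped in.
- I then closed the jaws lightly across the bar, screwed it clockwise and let go.

**Last checks**
- **Bar angle:** −29.7° in the side view and −30.0° in the top view; home is −30°.
- **Tilt:** the cap is coaxial with the neck to within about 3°.
- **Depth:** the raw readings were −21.8 mm (side) and −22.7 mm (top), short of the required −22.8 mm. The same measurement also read about 1.5–2 mm too high at the earlier known resting heights. Corrected for that, the cap is at about −24 mm, and it sank about 4 mm from the gap position as expected.
- **Clearance:** the gripper was well away from everything at hand-in.

**What failed or disagreed**
- Pushing one end of the bar with shut fingers mostly rocked the cap: three anticlockwise pushes turned it only to 25°. The one clockwise push jammed at about 22 N.
- While resting on the thread the cap leaned about 8–10°, so its reading for the first step was rough: z −11 to −12 mm raw.
- The top view put the cap's centre up to 3 mm off the axis, against about 1 mm in the side view. I put this down to camera calibration.
- I did not measure the other parts at the end. The tool's path kept clear of them.

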